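# Fetch the tube block from behind the bottles and lock it into the mixer

### The arm

A 6-joint arm with a two-finger parallel gripper is mounted at the origin on the work surface. World frame = base frame: x ahead of the robot, y to its left, z up, the work surface at z = 0. Lengths are in m, angles in rad, forces in N, time in s.
With the tool pointing down it reaches from about 0.35 to 0.775 m from the base axis. Payload 5.5 kg.
Tool frame: the origin (TCP) lies on the mounting face of the last link; the fingertips stand 173 mm ahead of it and the grasp point (between the pads) lies 155 mm ahead of it; z points along the fingers, y is the direction in which the jaws open and shut (so a half turn about z gives the same grasp; the last joint's range is limited). The gripper opens to 85 mm and grips with 20 to 120 N. Pads are 22 mm wide; open, the fingers measure 114 mm over their backs; the gripper's body (76 mm by 85 mm) begins 54 mm behind the grasp point. The pads swing forward as they close: fully open they stand 13 mm farther back than shut.
Start: joints at [-1.371, 0.313, 0.046, 1.304, 0, 1.431], TCP at [0.192, -0.542, 0.405] pointing down, gripper open.
Joint ranges: [-2.76, 2.76], [-0.86, 1.69], [-1.03, 1.26], [-2.2, 2.34], [-1.47, 1.5], [-3.14, 3.14]. Speed limits (rad/s): [2.57, 2.57, 3.14, 3.14, 3.14, 3.14].

### API

Orientations are given as a unit quaternion [w, x, y, z].
In Python, from workcell import * gives the robot as it stands. The module is installed in compiled form; this text tells all that it offers.
- The arm moves only by the shell command python3 -m crank 'ROWS' [FORCE]. ROWS is JSON, a list of rows, each a list of 7 numbers: the shift along the tool's x, y, z in mm, then the turn, a rotation vector about the tool's x, y, z in degrees, then the opening, from 0 (shut) to 1 (fully open). A call has exactly 8 rows; each row shifts and turns the commanded pose from where the row before left it, along the tool's axes as they then stand; what a row does not reach is not made up. A row lasts 1/8 s, in which the tool goes at most 62.5 mm and 10.7 degrees, less where a joint would pass 70% of its speed; a pose out of reach is approached as far as the arm can. A call with a gripper value outside its range is refused whole. The fingers move at their own pace and stop on an object; FORCE is the grip in N (left out, the last holds). Time passes only in rows, so rows that do not move let the fingers close, or fill a call up. It gives the time, the measured TCP pose, the force and the opening at its end, in the units of the state.
- get_state(): the state, without advancing time (a new reading comes with each control period).
- read_camera(name): name is "side" or "top" or "wrist"; returns the picture (420x560x3 uint8, blue, green, red); there is no depth.
- calibration(name): a dict with "fx", "fy", "cx", "cy" (pixels), "extrinsics" (4x4, takes a point from world to camera coordinates). Camera axes: x right, y down, z forward; pixel columns grow to the right and rows downward; lengths in m; the calibration is good to about 2 mm. A picture is of the moment at which its call begins: read the wrist's pose just before it. calibration takes no time and is no camera call; for the wrist camera it gives the pose at the moment of the call.
- hand_in(): hands the job in, once; it reports no verdict.
The state is a dict: "clock": time; "joint_pos": joint angles; "qvel": joint speeds; "tau": joint torques, N m; "tcp_pos": TCP position; "orientation": TCP orientation; "wrist_force": force on the tool from outside, world axes, zero at the start; "ft_torque": the same for the moment, N m; "finger_gap": finger opening in m.
Only numpy, scipy, OpenCV 4.12 (cv2) and the standard library are available. Lean on these libraries where they do the work, as an engineer would, in place of code of your own. Each camera call takes 0.05 s, during which the arm holds its last target.

### The job

The tube block is hemmed in by three bottles in the steel storage tray: move all three bottles across to the white spill tray, then take out the block, set it flat inside the rim of the mixer's sprung carrier and push it down until the catch holds the carrier down by itself. Once it is locked in, put each bottle back upright where it stood in the storage tray. Keep the bottles upright, set things down rather than dropping them, and do not disturb the calculator, the pen cup or the tip box.

Things in the scene. Friction and masses are not known exactly. Their poses are not given: they have to be found in the camera images.
- tall_bottle_center (a point): Tall round white plastic bottle with a thin neck, 142 mm high: body 56 mm in diameter up to 98 mm, cap 29 mm in diameter from 118 to 142 mm above the foot (grip it there). 0.2 kg. Stands in the flat steel storage tray (175 x 235 mm, rim 14 mm high), whose floor is 4 mm above the bench. Point: on its axis, half-way up, 71 mm above its foot; z up.
- wide_jar_center (a point): Squat round brown glass jar, 106 mm high: body 62 mm in diameter up to 72 mm, broad black lid 50 mm in diameter from 82 to 106 mm above the foot (grip it there). 0.3 kg. Stands in the storage tray. Point: on its axis, half-way up, 53 mm above its foot; z up.
- square_bottle_center (a point): Square pale glass bottle, 124 mm high: body 54 x 54 mm up to 88 mm, round grey cap 40 mm in diameter from 98 to 124 mm above the foot (grip it there). 0.3 kg. Stands in the storage tray. Point: on its axis, half-way up, 62 mm above its foot; z up.
- block_center (a point): Aluminium tube block with 12 wells, 46 (its x) x 64 (its y) x 38 mm, 0.25 kg; grip it across the 46 mm. Stands on the storage tray's floor, long side along the tray's; a bottle stands close (5 to 15 mm) on its left, right and robot side, which one where is chance. Point: its centre, 19 mm above its underside. A half turn about z makes no difference.
- spill_tray: White shallow tray, fixed, 200 (x) x 220 (y) x 14 mm outside, walls 4 mm, floor 4 mm above the bench: room for the three bottles, 95 mm apart. Origin: centre of its underside.
- carrier_seat (a point): Middle of the face of the mixer's sprung carrier, moving with it; z up. Face 109 mm above the bench when raised, 60 (x) x 78 (y) mm inside a rim 5 mm high; the block's 46 mm go along x. Mixer: white and blue, fixed, 190 (x) x 150 (y) mm, deck 85 mm above the bench, panel at -x. Its spring catch stands on the deck 46 to 70 mm to +y, up to 27 mm above the deck: keep off it.
- carrier (a joint): How far the carrier is pushed down, m: 0 raised, 0.015 at its stop. The block's weight sinks it by 0 to 3 mm; pushing it to the stop takes about 6 to 11 N more on the block. Held there a moment, the catch snaps over it, and it then stays at about 0.0135 when let go; if not caught, it springs up again.
- calculator: Bystander: grey desk calculator 120 (x) x 78 (y) x 15 mm, lying beyond the storage tray. Origin: centre of its underside.
- pen_cup: Bystander: brass pen cup 72 mm in diameter, 90 mm high, with pens up to 150 mm. Origin: centre of its underside.
- tip_box: Bystander: closed grey pipette-tip box 85 (x) x 120 (y) x 58 mm. Origin: centre of its underside.

How it is judged:
By the outcome, as a careful person would: the job done as asked, in the order asked, and still so for the second after the job is handed in, with the robot touching nothing.
It also fails if it takes over 144 s, if anything falls off the work surface, if the arm or the gripper's body presses on something with over 40 N, if the wrist force passes 120 N, or if a joint passes its speed limit or range.

## Working session

There is one attempt and no reset: what is moved stays moved. The work goes in short steps, Python scripts to look and compute and a shell command to move; the robot and the scene stay as the last step left them, time stands still between calls to the robot, and variables do not carry over. Pictures are saved under pics/ and viewed, and the job is handed in when it is done.

```bash
mkdir -p pics; python3 - <<'E'
from workcell import *
import cv2
s=get_state(); print(s)
for n in ["side","top","wrist"]:
    c=calibration(n); print(n,c)
    cv2.imwrite(f"pics/{n}0.png",read_camera(n))
E
```

```text
{'clock': 0.0, 'joint_pos': array([-1.37061697e+00,  3.13992512e-01,  4.49527365e-02,  1.30356980e+00,
        1.69540022e-06,  1.43122968e+00]), 'qvel': array([-0.00014805,  0.0005572 ,  0.00069956, -0.00042736, -0.00040077,
       -0.00035924]), 'tau': array([ 6.04411780e-04, -4.80620885e+01,  2.98536891e+01,  1.92417571e-02,
        8.49706908e-06, -6.10279443e-06]), 'tcp_pos': array([ 0.19158657, -0.5419321 ,  0.40380232]), 'orientation': array([-9.06235208e-04,  9.85605839e-01,  1.69057113e-01, -2.66250095e-05]), 'wrist_force': array([-0.25311465, -0.40758049,  0.33430959]), 'ft_torque': array([0.02702536, 0.00358529, 0.03968514]), 'finger_gap': 0.08555942681715205}
side {'fx': 381.9695844049708, 'fy': 381.9695844049708, 'cx': 282.28189599793984, 'cy': 206.2206086047514, 'extrinsics': array([[-0.91839985, -0.39511753, -0.02058764,  0.56437254],
       [-0.25060983,  0.62119838, -0.74250069,  0.22718734],
       [ 0.30616405, -0.67675306, -0.66952884,  0.73879853],
       [ 0.        ,  0.        ,  0.        ,  1.        ]])}
top {'fx': 439.56143559118095, 'fy': 439.56143559118095, 'cx': 276.345331265991, 'cy': 213.5519822489707, 'extrinsics': array([[-0.00279321, -0.99998198, -0.00531483, -0.00238691],
       [-0.99161751,  0.00345633, -0.1291618 ,  0.61698435],
       [ 0.12917784,  0.0049095 , -0.99160929,  1.14908929],
       [ 0.        ,  0.        ,  0.        ,  1.        ]])}
wrist {'fx': 351.2360078198442, 'fy': 351.2360078198442, 'cx': 284.44170657938236, 'cy': 213.3110613492472, 'extrinsics': array([[ 0.33316473, -0.94286682, -0.00185067, -0.5728413 ],
       [-0.90600869, -0.32068302,  0.27624382, -0.03614685],
       [-0.26105461, -0.09035798, -0.96108581,  0.37970087],
       [ 0.        ,  0.        ,  0.        ,  1.        ]])}
```

View pics/top0.png

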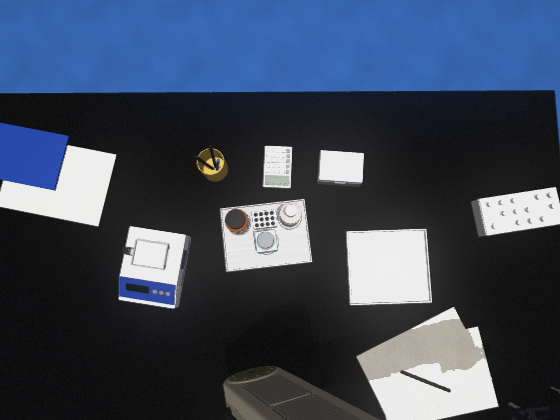

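View pics/side0.png

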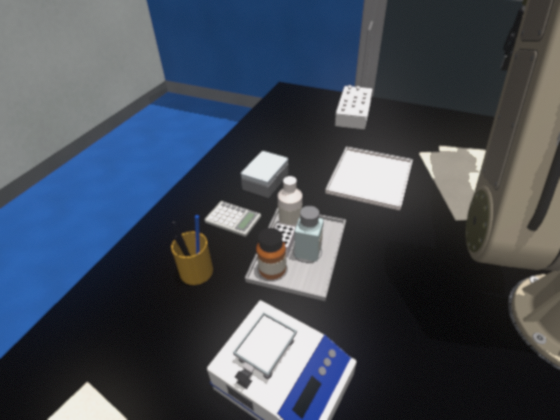

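View pics/wrist0.png

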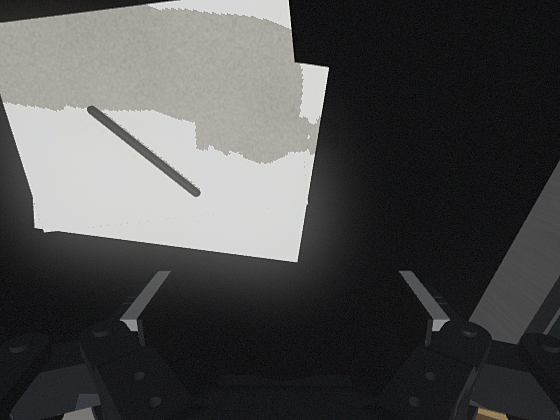

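The top view shows the jar (236,220), block (264,219), tall bottle (290,213) and square bottle (265,241) in the storage tray. The mixer is at (155,265) and the spill tray at (389,267). The tray is turned a few degrees. I'll zoom in next to measure.

```bash
cat > h.py <<'E'
import numpy as np, cv2
from workcell import *
def ray(cal,u,v):
    E=cal["extrinsics"];R=E[:3,:3];t=E[:3,3]
    d=R.T@np.array([(u-cal["cx"])/cal["fx"],(v-cal["cy"])/cal["fy"],1.]); o=-R.T@t
    return o,d
def atz(cal,u,v,z):
    o,d=ray(cal,u,v); return o+d*(z-o[2])/d[2]
def proj(cal,p):
    E=cal["extrinsics"]; q=E[:3,:3]@np.asarray(p,float)+E[:3,3]
    return np.array([q[0]/q[2]*cal["fx"]+cal["cx"],q[1]/q[2]*cal["fy"]+cal["cy"]])
E
python3 - <<'E'
import cv2
im=cv2.imread("pics/top0.png")
def crop(x0,x1,y0,y1,k,n): cv2.imwrite(n,cv2.resize(im[y0:y1,x0:x1],None,fx=k,fy=k,interpolation=cv2.INTER_CUBIC))
crop(210,320,195,280,7,"pics/ct.png")
crop(110,200,220,312,6,"pics/cm.png")
im=cv2.imread("pics/side0.png")
crop(200,350,300,420,5,"pics/csm.png")
crop(240,360,170,300,4,"pics/cst.png")
E
```

```text
(no output)
```

View pics/ct.png

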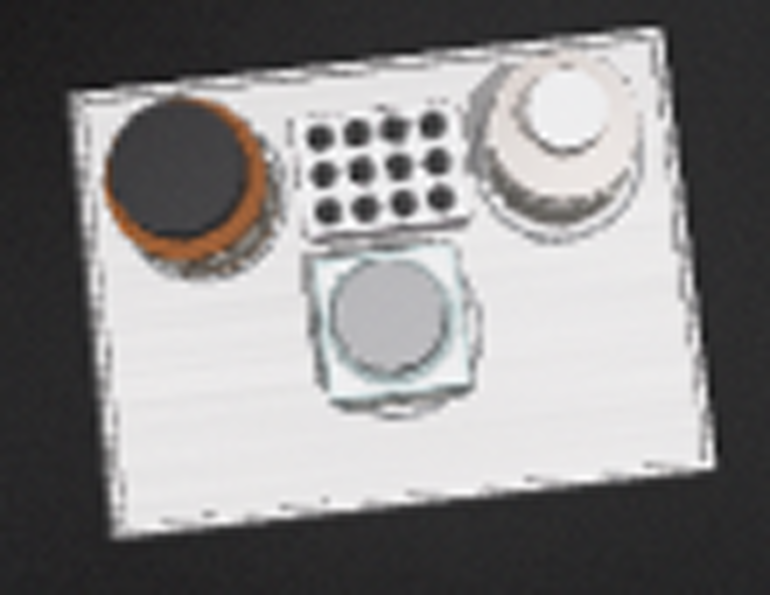

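View pics/cm.png

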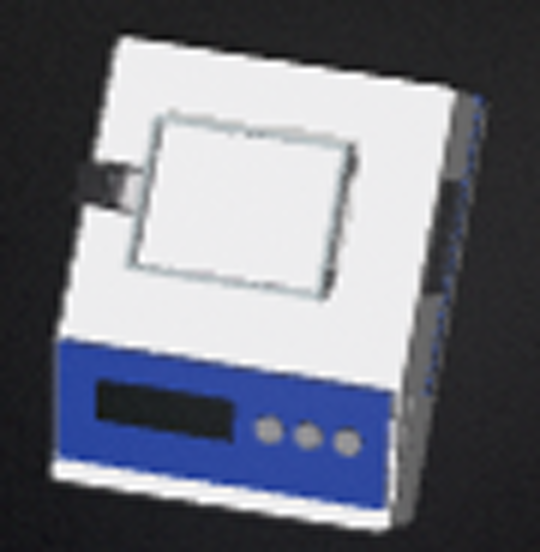

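View pics/cst.png

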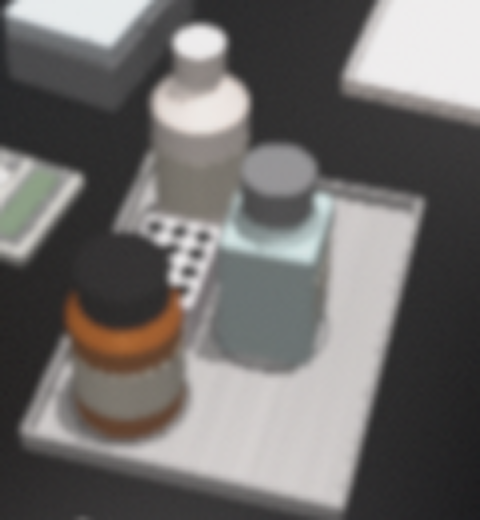

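View pics/csm.png

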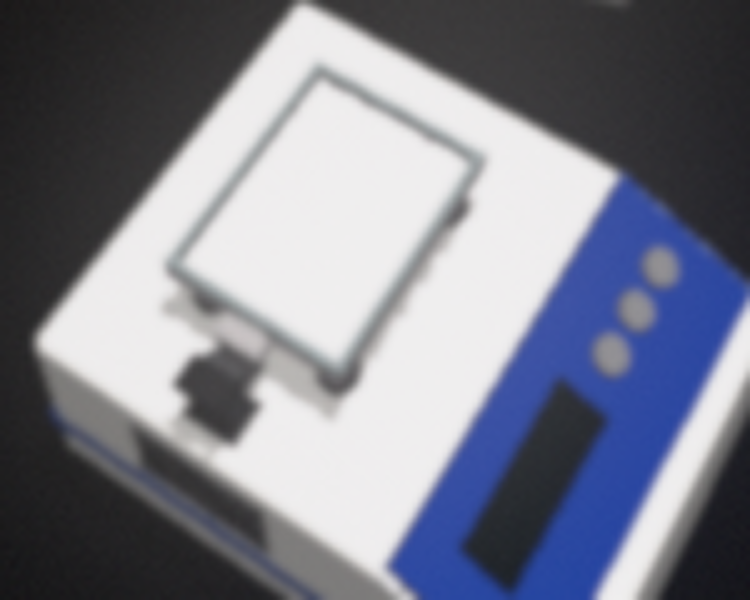

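```bash
python3 - <<'E'
from h import *
np.set_printoptions(precision=4,suppress=True)
ct=calibration("top");cs=calibration("side")
def o(x,y,k,x0,y0): return (x+.5)/k-.5+x0,(y+.5)/k-.5+y0
P={"tall":((567,108),.146,(200,43)),"sq":((390,317),.128,(279,168)),"jar":((179,168),.110,(124,262)),"block":((381,168),.042,None)}
for n,(c,z,s) in P.items():
    print(n,atz(ct,*o(*c,7,210,195),z)[:2], atz(cs,*o(*s,4,240,170),z)[:2] if s else "")
w=[(321,137),(433,125),(441,198),(329,211)]
W=[atz(ct,*o(*c,7,210,195),.042)[:2] for c in w]; print("wells",W)
d=W[1]-W[0]; print("yaw of block y", np.degrees(np.arctan2(*(-(W[1]-W[0]+W[2]-W[3]))[::-1]))-90)
print("tray corners",[atz(ct,*o(*c,7,210,195),.014)[:2] for c in [(68,92),(660,30),(714,468),(112,536)]])
R=[atz(ct,*o(*c,6,110,220),.114)[:2] for c in [(160,116),(352,143),(326,297),(130,267)]]
print("seat",R,np.mean(R,0)); e=R[0]-R[1]+R[3]-R[2]; print("yaw",np.degrees(np.arctan2(e[1],e[0]))-90)
R=[atz(cs,*o(*c,5,200,300),.114)[:2] for c in [(320,70),(482,160),(340,372),(172,268)]]
print("seat side",R,np.mean(R,0))
S=[atz(ct,*c,.014)[:2] for c in [(346,231),(427,229),(431,302),(349,304)]]
print("spill",S,np.mean(S,0)); e=S[0]-S[1]+S[3]-S[2]; print(np.degrees(np.arctan2(e[1],e[0]))-90)
print("catch", atz(ct,*o(118,188,6,110,220),.112)[:2])
print("mixer corners top",[atz(ct,*o(*c,6,110,220),.085)[:2] for c in [(118,36),(456,90),(388,528),(52,478)]])
print("cup",atz(ct,212,164,.09),"tip",atz(ct,341,167,.058),"calc",atz(ct,278,166,.015))
E
```

```text
tall [ 0.6119 -0.0399] [ 0.6098 -0.0382]
sq [0.5397 0.0229] [0.5397 0.0233]
jar [0.5954 0.1001] [0.5947 0.1006]
block [0.6032 0.029 ] 
wells [array([0.6153, 0.0522]), array([0.6198, 0.0089]), array([0.5915, 0.0059]), array([0.5866, 0.049 ])]
yaw of block y 6.217239494130325
tray corners [array([0.6372, 0.1539]), array([ 0.6612, -0.0807]), array([ 0.4885, -0.0998]), array([0.4629, 0.1344])]
seat [array([0.5441, 0.3486]), array([0.5325, 0.2675]), array([0.4684, 0.2765]), array([0.4811, 0.3588])] [0.5065 0.3129]
yaw -8.440577335586582
seat side [array([0.5285, 0.2731]), array([0.4662, 0.2829]), array([0.4795, 0.3627]), array([0.5409, 0.3535])] [0.5038 0.3181]
spill [array([ 0.5713, -0.1955]), array([ 0.5761, -0.418 ]), array([ 0.379 , -0.4194]), array([ 0.3743, -0.199 ])] [ 0.4752 -0.308 ]
1.2335176663187326
catch [0.5141 0.3658]
mixer corners top [array([0.5809, 0.3776]), array([0.557 , 0.2306]), array([0.3717, 0.2549]), array([0.3928, 0.398 ])]
cup [0.7425 0.1644 0.09  ] tip [ 0.7407 -0.1793  0.058 ] calc [ 0.7546 -0.0092  0.015 ]
```

Top and side views agree to about 2 mm for the bottles. I'll turn the tool first so its axes match the tray's: yaw about 96°, jaws along the tray's x.

```bash
cat >> h.py <<'E'
from scipy.spatial.transform import Rotation as Ro
def go(p,yaw,pos=None):
    """tool-frame shift mm to target TCP p and turn deg about tool z to reach yaw, tool down"""
    s=get_state(); w,x,y,z=s["orientation"]; R=Ro.from_quat([x,y,z,w])
    c,d=np.cos(np.radians(yaw)),np.sin(np.radians(yaw))
    T=np.array([[c,d,0],[d,-c,0],[0,0,-1]])
    rv=(R.inv()*Ro.from_matrix(T)).as_rotvec(degrees=True)
    src=s["tcp_pos"] if pos is None else np.array(pos)
    print("t",round(s["clock"],2),"tcp",np.round(s["tcp_pos"],4),"gap",round(s["finger_gap"],4),"F",np.round(s["wrist_force"],1))
    print(" turn",np.round(rv,2)," shift now-axes",np.round(R.inv().apply(np.array(p)-src)*1000,1)," shift target-axes",np.round(T.T@(np.array(p)-src)*1000,1))
E
python3 -m crank '[[0,0,0,0,0,-9.6,1],[0,0,0,0,0,-9.6,1],[0,0,0,0,0,-9.6,1],[0,0,0,0,0,-9.6,1],[0,0,0,0,0,-9.6,1],[0,0,0,0,0,-9.6,1],[0,0,0,0,0,-9.6,1],[0,0,0,0,0,-9.3,1]]' 40
python3 -c "
from h import *
go([.611,-.039,.40],96)"
```

```text
clock: 1.15
tcp_pos: [0.1916, -0.5421, 0.4043]
orientation: [-0.0, 0.667, 0.745, 0.0]
wrist_force: [-0.2, 1.1, 0.2]
finger_gap: 0.085
t 1.15 tcp [ 0.1916 -0.5421  0.4043] gap 0.085 F [-0.2  1.1  0.2]
 turn [-0.   -0.04  0.28]  shift now-axes [454.2 471.9   4.6]  shift target-axes [456.5 469.7   4.3]
```

```bash
python3 -m crank '[[42,43,0,0,0,0.3,1],[42,43,0,0,0,0,1],[42,43,0,0,0,0,1],[42,43,0,0,0,0,1],[42,43,0,0,0,0,1],[42,43,0,0,0,0,1],[42,43,0,0,0,0,1],[42,43,0,0,0,0,1]]'
python3 -c "
from h import *
go([.611,-.039,.40],96)"
```

```text
clock: 2.15
tcp_pos: [0.5015, -0.1719, 0.4046]
orientation: [0.0, 0.671, 0.741, -0.0]
wrist_force: [1.0, -0.2, 0.8]
finger_gap: 0.0855
t 2.15 tcp [ 0.5015 -0.1719  0.4046] gap 0.0855 F [ 1.  -0.2  0.8]
 turn [ 0.    0.01 -0.33]  shift now-axes [121.4 122.1   4.6]  shift target-axes [120.7 122.8   4.6]
```

```bash
python3 -m crank '[[40,41,0,0,0,-0.3,1],[40,41,0,0,0,0,1],[40,40,0,0,0,0,1],[0,0,0,0,0,0,1],[0,0,0,0,0,0,1],[0,0,0,0,0,0,1],[0,0,0,0,0,0,1],[0,0,0,0,0,0,1]]'
python3 -c "
from h import *
go([.611,-.039,.40],96)
cv2.imwrite('pics/w1.png',read_camera('wrist'))
c=calibration('wrist')
for p in [(.611,-.039,.146),(.54,.023,.128),(.595,.1,.11),(.603,.029,.042)]: print(proj(c,p))"
```

```text
clock: 3.15
tcp_pos: [0.6092, -0.0426, 0.405]
orientation: [0.0, 0.67, 0.742, 0.0]
wrist_force: [0.0, -0.1, 0.4]
finger_gap: 0.0855
t 3.15 tcp [ 0.6092 -0.0426  0.405 ] gap 0.0855 F [ 0.  -0.1  0.4]
 turn [ 0.02  0.01 -0.11]  shift now-axes [3.4 2.1 5. ]  shift target-axes [3.4 2.1 5. ]
[287.92071252 216.43986127]
[192.69184424 110.87706582]
[285.4908789    0.37123075]
[285.8936801  111.78275396]
```

View pics/w1.png

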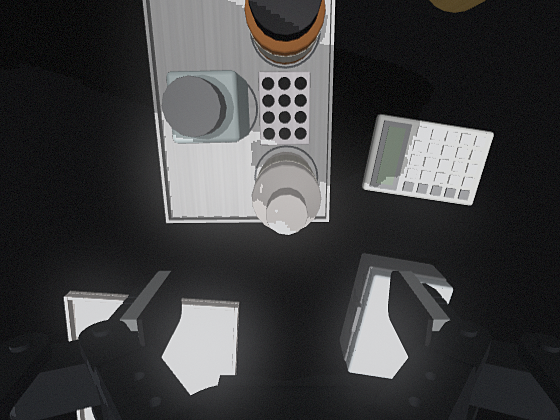

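The wrist view matches the prediction to 3–5 px (tall cap seen at about (287,213), predicted (288,216)). That is a y shift of roughly +2 mm. I'll descend onto the tall bottle's cap.

```bash
python3 -m crank '[[4.5,1.5,0,0,0,0,1],[0,0,30,0,0,0,1],[0,0,30,0,0,0,1],[0,0,30,0,0,0,1],[0,0,20,0,0,0,1],[0,0,5,0,0,0,1],[0,0,0,0,0,0,1],[0,0,0,0,0,0,1]]'
python3 -c "
from h import *
go([.611,-.037,.29],96)
cv2.imwrite('pics/w2.png',read_camera('wrist'));cv2.imwrite('pics/s2.png',read_camera('side')[100:320,200:400].repeat(3,0).repeat(3,1))"
```

```text
clock: 4.2
tcp_pos: [0.6111, -0.0372, 0.2909]
orientation: [0.001, 0.669, 0.743, 0.0]
wrist_force: [0.7, -0.8, -0.5]
finger_gap: 0.0853
t 4.2 tcp [ 0.6111 -0.0372  0.2909] gap 0.0853 F [ 0.7 -0.8 -0.5]
 turn [ 0.11  0.04 -0.03]  shift now-axes [ 0.2 -0.1  0.9]  shift target-axes [ 0.2 -0.1  0.9]
```

View pics/w2.png

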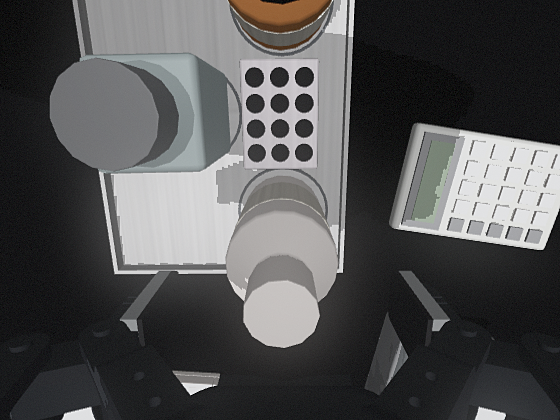

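View pics/s2.png

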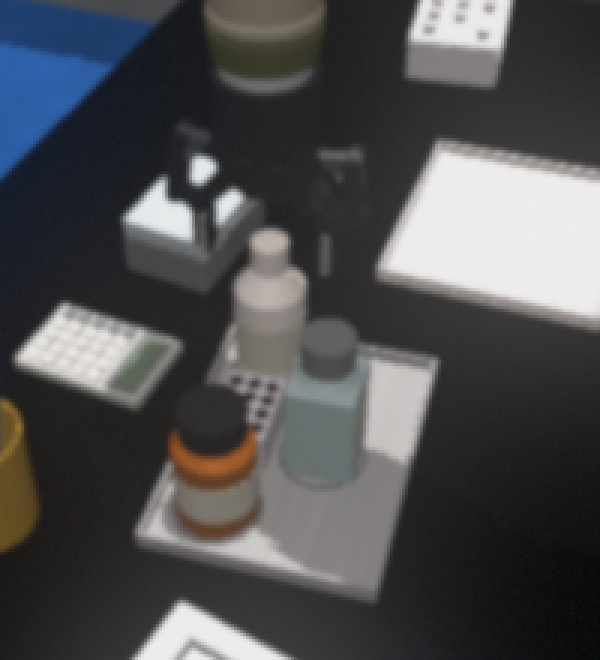

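Cap top is seen at about (281,316), centred between the fingertips (about 145 and 425). Next: where the tool axis projects.

```bash
python3 -c "
from h import *
c=calibration('wrist'); p=get_state()['tcp_pos']
print(proj(c,[p[0],p[1],.146]),atz(c,281,315,.146))
"
```

```text
[284.99022486 312.74501261] [ 0.60967477 -0.03828606  0.146     ]
```

```bash
python3 -m crank '[[-1,-1,0,0,0,0,0],[0,0,0,0,0,0,0],[0,0,0,0,0,0,0],[0,0,0,0,0,0,0],[0,0,0,0,0,0,0],[0,0,0,0,0,0,0],[0,0,0,0,0,0,0],[0,0,0,0,0,0,0]]' 40
python3 -c "
from h import *
go([.611,-.037,.29],96)"
```

```text
clock: 5.3
tcp_pos: [0.61, -0.0383, 0.29]
orientation: [0.0, 0.669, 0.743, 0.0]
wrist_force: [1.1, 0.5, 4.5]
finger_gap: 0.0271
t 5.3 tcp [ 0.61   -0.0383  0.29  ] gap 0.0271 F [1.1 0.5 4.5]
 turn [ 0.05  0.02 -0.03]  shift now-axes [1.2 1.2 0. ]  shift target-axes [1.2 1.2 0. ]
```

```bash
python3 -m crank '[[0,0,-10,0,0,0,0],[0,0,-30,0,0,0,0],[0,0,-35,0,0,0,0],[0,0,-25,0,0,0,0],[-20,-8,0,0,0,0,0],[-40,-15,0,0,0,0,0],[-50,-19,0,0,0,0,0],[-50,-19,0,0,0,0,0]]'
python3 -m crank '[[-50,-19,0,0,0,0,0],[-50,-19,0,0,0,0,0],[-35,-13,0,0,0,0,0],[-16,-6,0,0,0,0,0],[0,0,0,0,0,0,0],[0,0,0,0,0,0,0],[0,0,0,0,0,0,0],[0,0,0,0,0,0,0]]'
python3 -c "
from h import *
go([.525,-.36,.291],96)
cv2.imwrite('pics/s3.png',read_camera('side'))"
```

```text
clock: 6.3
tcp_pos: [0.5643, -0.2056, 0.388]
orientation: [-0.001, 0.669, 0.743, -0.001]
wrist_force: [1.2, -0.9, -1.8]
finger_gap: 0.0273
clock: 7.3
tcp_pos: [0.5252, -0.3587, 0.39]
orientation: [0.0, 0.669, 0.744, 0.0]
wrist_force: [-0.2, 0.6, -1.6]
finger_gap: 0.0275
t 7.3 tcp [ 0.5252 -0.3587  0.39  ] gap 0.0275 F [-0.2  0.6 -1.6]
 turn [0.01 0.01 0.07]  shift now-axes [-1.2 -0.3 99. ]  shift target-axes [-1.3 -0.3 99. ]
```

View pics/s3.png

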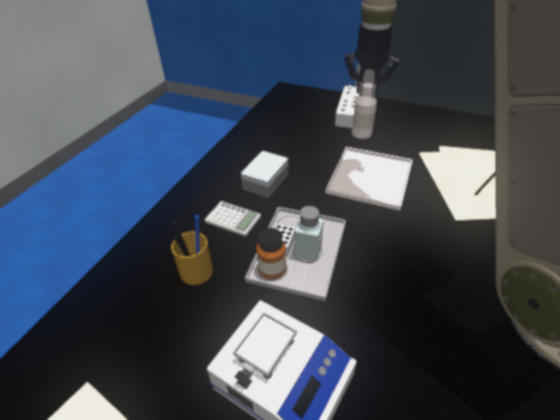

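The tall bottle is held upright above the spill tray. Lowering it.

```bash
python3 -m crank '[[-1,0,25,0,0,0,0],[0,0,32,0,0,0,0],[0,0,25,0,0,0,0],[0,0,10,0,0,0,0],[0,0,5,0,0,0,0],[0,0,1,0,0,0,0],[0,0,0,0,0,0,0],[0,0,0,0,0,0,0]]'
python3 -c "
from h import *
go([.525,-.36,.290],96)"
```

```text
clock: 8.35
tcp_pos: [0.525, -0.361, 0.2926]
orientation: [0.001, 0.669, 0.743, -0.0]
wrist_force: [-0.2, 0.6, -2.6]
finger_gap: 0.0269
t 8.35 tcp [ 0.525  -0.361   0.2926] gap 0.0269 F [-0.2  0.6 -2.6]
 turn [ 0.06  0.07 -0.03]  shift now-axes [1.  0.1 2.6]  shift target-axes [1.  0.1 2.6]
```

```bash
python3 -m crank '[[0,0,1,0,0,0,0],[0,0,1,0,0,0,0],[0,0,0.5,0,0,0,0],[0,0,0,0,0,0,0],[0,0,0,0,0,0,0],[0,0,0,0,0,0,0],[0,0,0,0,0,0,0],[0,0,0,0,0,0,0]]'
```

```text
clock: 9.35
tcp_pos: [0.5249, -0.3609, 0.29]
orientation: [0.001, 0.669, 0.743, -0.0]
wrist_force: [-0.6, 1.6, 5.6]
finger_gap: 0.0272
```

```bash
python3 -m crank '[[0,0,0,0,0,0,1],[0,0,0,0,0,0,1],[0,0,0,0,0,0,1],[0,0,0,0,0,0,1],[0,0,-15,0,0,0,1],[0,0,-35,0,0,0,1],[0,0,-40,0,0,0,1],[40,6,-20,0,0,0,1]]'
python3 -m crank '[[55,8,0,0,0,0,1],[55,8,0,0,0,0,1],[55,8,0,0,0,0,1],[55,8,0,0,0,0,1],[55,8,0,0,0,0,1],[48,7,0,0,0,0,1],[18,2,0,0,0,0,1],[0,0,0,0,0,0,1]]'
python3 -c "
from h import *
go([.540,.024,.27],96)
cv2.imwrite('pics/w4.png',read_camera('wrist'));c=calibration('wrist');print(proj(c,[.54,.024,.128]),proj(c,[.595,.1,.11]),proj(c,[.603,.029,.042]))
cv2.imwrite('pics/t4.png',read_camera('top'))"
```

```text
clock: 10.35
tcp_pos: [0.5268, -0.3223, 0.4027]
orientation: [0.003, 0.671, 0.742, -0.0]
wrist_force: [1.1, 0.6, -0.3]
finger_gap: 0.0853
clock: 11.35
tcp_pos: [0.5399, 0.0246, 0.4]
orientation: [0.001, 0.669, 0.744, 0.0]
wrist_force: [-0.5, 0.5, 0.4]
finger_gap: 0.0858
t 11.35 tcp [0.5399 0.0246 0.4   ] gap 0.0858 F [-0.5  0.5  0.4]
 turn [0.06 0.04 0.09]  shift now-axes [ -0.5  -0.2 130. ]  shift target-axes [ -0.6  -0.  130. ]
[284.76153944 214.9676103 ] [372.80307688 113.59522461] [350.83130899 191.14038947]
```

View pics/w4.png

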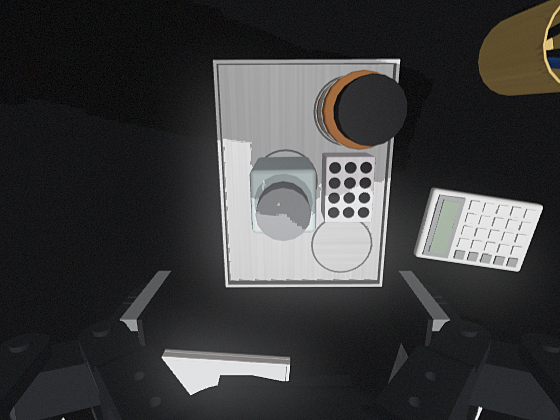

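View pics/t4.png

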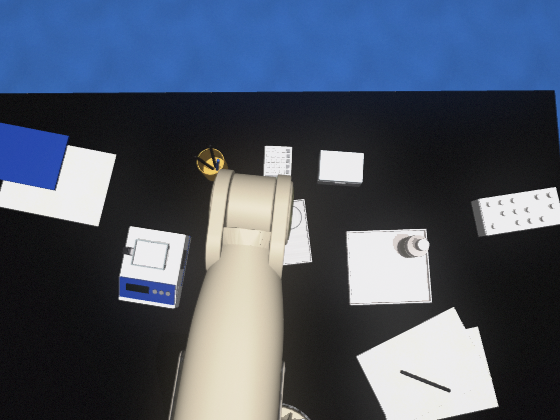

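The tall bottle stands upright in the spill tray (top view, (412,245)), and a ring marks where it stood. The square cap is at (283,211), so I'm aligned. Descending.

```bash
python3 -m crank '[[1,0,20,0,0,0,1],[0,0,35,0,0,0,1],[0,0,35,0,0,0,1],[0,0,25,0,0,0,1],[0,0,13,0,0,0,1],[0,0,2,0,0,0,1],[0,0,0,0,0,0,1],[0,0,0,0,0,0,1]]'
python3 -c "
from h import *
go([.540,.024,.27],96)
cv2.imwrite('pics/w5.png',read_camera('wrist'));c=calibration('wrist');p=get_state()['tcp_pos'];print(proj(c,[p[0],p[1],.128]))"
```

```text
clock: 12.45
tcp_pos: [0.5403, 0.0247, 0.2703]
orientation: [0.001, 0.669, 0.743, 0.001]
wrist_force: [0.5, -0.0, -0.3]
finger_gap: 0.0852
t 12.45 tcp [0.5403 0.0247 0.2703] gap 0.0852 F [ 0.5 -0.  -0.3]
 turn [ 0.11  0.03 -0.03]  shift now-axes [-0.6 -0.4  0.3]  shift target-axes [-0.6 -0.4  0.3]
[284.99133366 316.7642208 ]
```

View pics/w5.png

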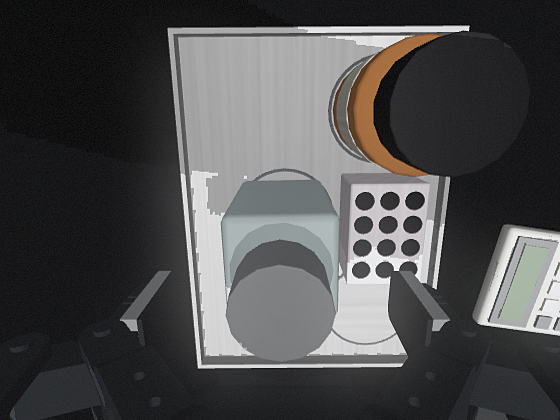

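Square cap is centred at (281,313) against the axis at (285,317), about 1 mm off. Gripping.

```bash
python3 -m crank '[[1,-1,0,0,0,0,0],[0,0,0,0,0,0,0],[0,0,0,0,0,0,0],[0,0,0,0,0,0,0],[0,0,0,0,0,0,0],[0,0,0,0,0,0,0],[0,0,0,0,0,0,0],[0,0,0,0,0,0,0]]' 40
python3 -c "
from h import *
go([.525,-.255,.27],96)"
```

```text
clock: 13.5
tcp_pos: [0.5389, 0.0257, 0.2695]
orientation: [0.0, 0.669, 0.743, 0.0]
wrist_force: [1.6, 1.2, 5.7]
finger_gap: 0.0379
t 13.5 tcp [0.5389 0.0257 0.2695] gap 0.0379 F [1.6 1.2 5.7]
 turn [ 0.04  0.   -0.03]  shift now-axes [-277.8  -43.    -0.5]  shift target-axes [-277.7  -43.2   -0.5]
```

```bash
python3 -m crank '[[0,0,-10,0,0,0,0],[0,0,-30,0,0,0,0],[0,0,-40,0,0,0,0],[0,0,-25,0,0,0,0],[-20,-3,0,0,0,0,0],[-40,-6,0,0,0,0,0],[-50,-8,0,0,0,0,0],[-50,-8,0,0,0,0,0]]'
python3 -m crank '[[-50,-8,0,0,0,0,0],[-40,-6,0,0,0,0,0],[-20,-3,0,0,0,0,0],[-8,-1,0,0,0,0,0],[0,0,0,0,0,0,0],[0,0,30,0,0,0,0],[0,0,40,0,0,0,0],[0,0,20,0,0,0,0]]'
python3 -c "
from h import *
go([.525,-.255,.27],96)"
```

```text
clock: 14.5
tcp_pos: [0.5298, -0.1371, 0.3736]
orientation: [-0.001, 0.669, 0.743, -0.001]
wrist_force: [0.4, -0.1, -3.5]
finger_gap: 0.0379
clock: 15.5
tcp_pos: [0.5243, -0.2529, 0.2821]
orientation: [-0.002, 0.668, 0.744, -0.0]
wrist_force: [0.1, 0.7, -2.4]
finger_gap: 0.0378
t 15.5 tcp [ 0.5243 -0.2529  0.2821] gap 0.0378 F [ 0.1  0.7 -2.4]
 turn [-0.15 -0.15  0.1 ]  shift now-axes [-2.2  0.5 12.1]  shift target-axes [-2.1  0.5 12.1]
```

```bash
python3 -m crank '[[0,0,4,0,0,0,0],[0,0,3,0,0,0,0],[0,0,1.5,0,0,0,0],[0,0,1,0,0,0,0],[0,0,0,0,0,0,0],[0,0,0,0,0,0,0],[0,0,0,0,0,0,0],[0,0,0,0,0,0,0]]'

```

```text
clock: 16.5
tcp_pos: [0.5248, -0.2553, 0.2747]
orientation: [0.0, 0.669, 0.743, -0.0]
wrist_force: [-0.2, 0.1, -3.7]
finger_gap: 0.0381
```

```bash
python3 -m crank '[[0,0,2,0,0,0,0],[0,0,1,0,0,0,0],[0,0,1,0,0,0,0],[0,0,0.5,0,0,0,0],[0,0,0.5,0,0,0,0],[0,0,0,0,0,0,0],[0,0,0,0,0,0,0],[0,0,0,0,0,0,0]]'

```

```text
clock: 17.5
tcp_pos: [0.5249, -0.2553, 0.2697]
orientation: [0.0, 0.669, 0.743, -0.0]
wrist_force: [-1.2, 0.1, -4.1]
finger_gap: 0.0376
```

```bash
python3 -m crank '[[0,0,0.5,0,0,0,0],[0,0,0.5,0,0,0,0],[0,0,0,0,0,0,0],[0,0,0,0,0,0,0],[0,0,0,0,0,0,0],[0,0,0,0,0,0,0],[0,0,0,0,0,0,0],[0,0,0,0,0,0,0]]'

```

```text
clock: 18.5
tcp_pos: [0.5249, -0.2553, 0.2695]
orientation: [0.001, 0.669, 0.743, 0.0]
wrist_force: [-1.2, 1.7, 7.0]
finger_gap: 0.0382
```

```bash
python3 -m crank '[[0,0,0,0,0,0,1],[0,0,0,0,0,0,1],[0,0,0,0,0,0,1],[0,0,-15,0,0,0,1],[0,0,-35,0,0,0,1],[0,0,-40,0,0,0,1],[0,0,-20,0,0,0,1],[40,12,0,0,0,0,1]]'
python3 -m crank '[[56,17,0,0,0,0,1],[56,17,0,0,0,0,1],[56,17,0,0,0,0,1],[56,17,0,0,0,0,1],[50,16,0,0,0,0,1],[30,9,0,0,0,0,1],[4,2,0,0,0,0,1],[0,0,0,0,0,0,1]]'
python3 -c "
from h import *
go([.595,.102,.255],96)
cv2.imwrite('pics/w6.png',read_camera('wrist'));c=calibration('wrist');p=get_state()['tcp_pos'];print(proj(c,[.595,.1005,.11]),proj(c,[p[0],p[1],.11]))"
```

```text
clock: 19.5
tcp_pos: [0.5332, -0.2161, 0.3822]
orientation: [0.003, 0.671, 0.742, 0.0]
wrist_force: [0.2, 0.4, -0.2]
finger_gap: 0.0855
clock: 20.5
tcp_pos: [0.5951, 0.1019, 0.3792]
orientation: [0.0, 0.669, 0.743, -0.0]
wrist_force: [0.2, -0.4, -0.3]
finger_gap: 0.0853
t 20.5 tcp [0.5951 0.1019 0.3792] gap 0.0853 F [ 0.2 -0.4 -0.3]
 turn [ 0.03  0.03 -0.01]  shift now-axes [  0.2  -0.2 124.2]  shift target-axes [ 2.000e-01 -1.000e-01  1.242e+02]
[284.75115251 217.67841109] [284.94494982 216.6723404 ]
```

View pics/w6.png

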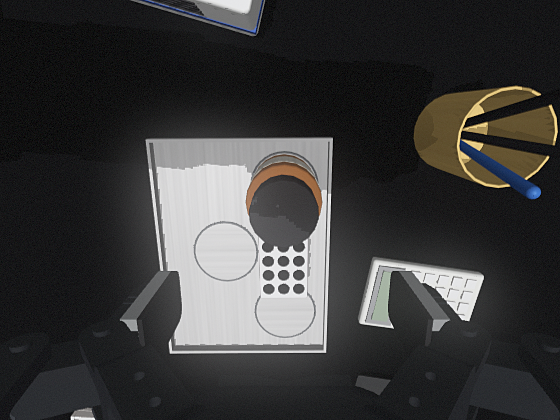

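Jar lid is centred at (284,211) and the cup is well clear to the right. Descending.

```bash
python3 -m crank '[[2,0,20,0,0,0,1],[0,0,35,0,0,0,1],[0,0,35,0,0,0,1],[0,0,22,0,0,0,1],[0,0,10,0,0,0,1],[0,0,2,0,0,0,1],[0,0,0,0,0,0,1],[0,0,0,0,0,0,1]]'
python3 -c "
from h import *
go([.595,.102,.255],96)
cv2.imwrite('pics/w7.png',read_camera('wrist'));c=calibration('wrist');p=get_state()['tcp_pos'];print(proj(c,[p[0],p[1],.11]))"
```

```text
clock: 21.55
tcp_pos: [0.5953, 0.1039, 0.2558]
orientation: [0.001, 0.669, 0.743, 0.001]
wrist_force: [0.1, -0.7, -0.0]
finger_gap: 0.0852
t 21.55 tcp [0.5953 0.1039 0.2558] gap 0.0852 F [ 0.1 -0.7 -0. ]
 turn [ 0.11  0.01 -0.04]  shift now-axes [-1.9 -0.5  0.8]  shift target-axes [-1.9 -0.5  0.8]
[284.97901742 311.62828797]
```

View pics/w7.png

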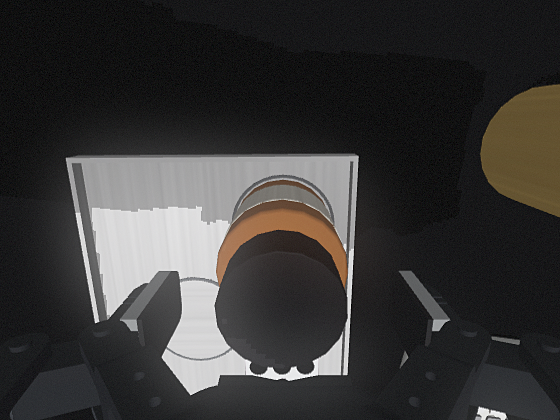

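Lid is centred at (281,306) against the axis at (285,312), about 2 mm. Nudging and gripping.

```bash
python3 -m crank '[[1,-1,0,0,0,0,0],[0,0,0,0,0,0,0],[0,0,0,0,0,0,0],[0,0,0,0,0,0,0],[0,0,0,0,0,0,0],[0,0,0,0,0,0,0],[0,0,0,0,0,0,0],[0,0,0,0,0,0,0]]' 40
python3 -c "
from h import *
go([.425,-.308,.255],96)"
```

```text
clock: 22.6
tcp_pos: [0.5939, 0.1049, 0.2551]
orientation: [0.0, 0.669, 0.743, 0.0]
wrist_force: [-0.8, 1.5, 5.0]
finger_gap: 0.048
t 22.6 tcp [0.5939 0.1049 0.2551] gap 0.048 F [-0.8  1.5  5. ]
 turn [ 0.04 -0.   -0.03]  shift now-axes [-3.931e+02 -2.109e+02 -1.000e-01]  shift target-axes [-3.930e+02 -2.111e+02  1.000e-01]
```

```bash
python3 -m crank '[[0,0,-10,0,0,0,0],[0,0,-35,0,0,0,0],[0,0,-45,0,0,0,0],[0,0,-40,0,0,0,0],[-20,-20,-5,0,0,0,0],[-35,-35,0,0,0,0,0],[-35,-35,0,0,0,0,0],[-40,-30,0,0,0,0,0]]'
python3 -m crank '[[-50,-27,0,0,0,0,0],[-50,-26,0,0,0,0,0],[-50,-15,0,0,0,0,0],[-50,-11,0,0,0,0,0],[-40,-8,0,0,0,0,0],[-20,-3,0,0,0,0,0],[-3,-1,0,0,0,0,0],[0,0,0,0,0,0,0]]'
python3 -c "
from h import *
go([.425,-.308,.255],96)"
```

```text
clock: 23.6
tcp_pos: [0.4864, -0.0376, 0.3893]
orientation: [-0.001, 0.669, 0.743, -0.001]
wrist_force: [1.0, -0.7, -2.7]
finger_gap: 0.0477
clock: 24.6
tcp_pos: [0.4247, -0.307, 0.3894]
orientation: [-0.001, 0.669, 0.743, 0.0]
wrist_force: [-0.3, -0.3, -2.9]
finger_gap: 0.0479
t 24.6 tcp [ 0.4247 -0.307   0.3894] gap 0.0479 F [-0.3 -0.3 -2.9]
 turn [-0.04 -0.08  0.  ]  shift now-axes [ -1.2   0.2 134.4]  shift target-axes [ -1.    0.2 134.4]
```

```bash
python3 -m crank '[[0,0,25,0,0,0,0],[0,0,40,0,0,0,0],[0,0,35,0,0,0,0],[0,0,20,0,0,0,0],[0,0,8,0,0,0,0],[0,0,3,0,0,0,0],[0,0,1,0,0,0,0],[0,0,0.5,0,0,0,0]]'
python3 -m crank '[[0,0,1,0,0,0,0],[0,0,0.5,0,0,0,0],[0,0,0.5,0,0,0,0],[0,0,0.5,0,0,0,0],[0,0,0,0,0,0,0],[0,0,0,0,0,0,0],[0,0,0,0,0,0,0],[0,0,0,0,0,0,0]]'

```

```text
clock: 25.6
tcp_pos: [0.4251, -0.3082, 0.2581]
orientation: [0.001, 0.669, 0.743, -0.0]
wrist_force: [0.3, 0.3, -2.7]
finger_gap: 0.048
clock: 26.6
tcp_pos: [0.4249, -0.308, 0.2551]
orientation: [0.0, 0.669, 0.743, -0.0]
wrist_force: [-1.5, 1.4, 4.2]
finger_gap: 0.0476
```

```bash
python3 -m crank '[[0,0,0,0,0,0,1],[0,0,0,0,0,0,1],[0,0,0,0,0,0,1],[0,0,-15,0,0,0,1],[0,0,-35,0,0,0,1],[0,0,-45,0,0,0,1],[0,0,-25,0,0,0,1],[30,20,0,0,0,0,1]]'
python3 -m crank '[[50,33,0,0,0,0,1],[50,33,0,0,0,0,1],[50,33,0,0,0,0,1],[50,33,0,0,0,0,1],[50,33,0,0,0,0,1],[34,22,0,0,0,0,1],[6,4,0,0,0,0,1],[0,0,0,0,0,0,1]]'
python3 -c "
from h import *
go([.602,.032,.26],96)
cv2.imwrite('pics/w8.png',read_camera('wrist'));c=calibration('wrist');p=get_state()['tcp_pos'];print(proj(c,[p[0],p[1],.042]),[np.round(atz(c,u,v,.042),4) for u,v in [(0,0)]])
cv2.imwrite('pics/t8.png',read_camera('top'))"
```

```text
clock: 27.6
tcp_pos: [0.442, -0.2777, 0.3785]
orientation: [0.003, 0.671, 0.742, -0.0]
wrist_force: [0.6, 0.2, -1.1]
finger_gap: 0.0853
clock: 28.6
tcp_pos: [0.6013, 0.0325, 0.3751]
orientation: [0.0, 0.669, 0.743, -0.0]
wrist_force: [0.6, -0.5, 0.3]
finger_gap: 0.0856
t 28.6 tcp [0.6013 0.0325 0.3751] gap 0.0856 F [ 0.6 -0.5  0.3]
 turn [0.01 0.03 0.02]  shift now-axes [ -0.5   0.6 115.1]  shift target-axes [ -0.5   0.6 115.1]
[284.92899915 195.9934269 ] [array([0.3687, 0.162 , 0.042 ])]
```

View pics/w8.png

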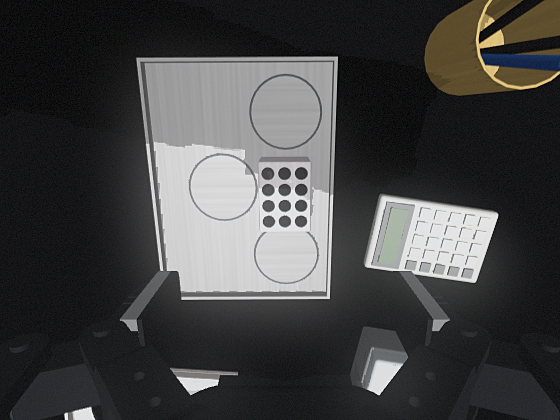

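View pics/t8.png

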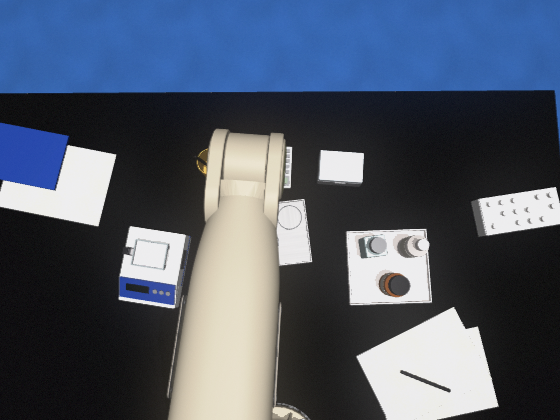

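All three bottles stand in the spill tray (top view: (373,245), (412,245), (395,285)). The block's wells centre on (284.5,197) against the axis at (285,196), square to the jaws. Descending onto the block.

```bash
python3 -c "
from h import *
c=calibration('wrist')
for n,u,v in [('jar',285.5,111),('sq',223,187),('tall',286,253)]: print(n,atz(c,u,v,.004))"
python3 -m crank '[[0,0,25,0,0,0,0.8],[0,0,40,0,0,0,0.8],[0,0,45,0,0,0,0.8],[0,0,40,0,0,0,0.8],[0,0,22,0,0,0,0.8],[0,0,10,0,0,0,0.8],[0,0,3,0,0,0,0.8],[0,0,0,0,0,0,0.8]]'
python3 -m crank '[[0,0,1,0,0,0,0.8],[0,0,1,0,0,0,0.8],[0,0,1,0,0,0,0.8],[0,0,0,0,0,0,0],[0,0,0,0,0,0,0],[0,0,0,0,0,0,0],[0,0,0,0,0,0,0],[0,0,0,0,0,0,0]]' 60
python3 -c "
from h import *
go([.505,.316,.38],81.6)"
```

```text
jar [0.5941326  0.10335277 0.004     ]
sq [0.5401256  0.02523469 0.004     ]
tall [ 0.60939492 -0.03820301  0.004     ]
clock: 29.7
tcp_pos: [0.6018, 0.0318, 0.1907]
orientation: [0.001, 0.67, 0.743, 0.0]
wrist_force: [0.4, -0.0, 0.1]
finger_gap: 0.0681
clock: 30.7
tcp_pos: [0.6016, 0.0323, 0.1869]
orientation: [0.0, 0.669, 0.743, 0.0]
wrist_force: [-0.0, 0.2, 4.6]
finger_gap: 0.0452
t 30.7 tcp [0.6016 0.0323 0.1869] gap 0.0452 F [-0.   0.2  4.6]
 turn [ 0.04  0.   14.37]  shift now-axes [ 292.2  -66.4 -193.1]  shift target-axes [ 266.6 -137.  -193.1]
```

Block is gripped (gap 45 mm), and the ring marks agree with the recorded grip poses within about 1.5 mm. Lifting, turning to the mixer's yaw, then a look at the seat before placing.

```bash
python3 -m crank '[[0,0,-10,0,0,0,0],[0,0,-30,0,0,0,0],[0,0,-45,0,0,0,0],[0,0,-45,0,0,5,0],[0,0,-40,0,0,5,0],[0,0,-20,0,0,4.4,0],[20,-10,0,0,0,0,0],[40,-20,0,0,0,0,0]]'
python3 -m crank '[[40,-20,0,0,0,0,0],[40,-20,0,0,0,0,0],[20,-10,0,0,0,0,0],[10,-5,0,0,0,0,0],[0,0,0,0,0,0,0],[0,0,0,0,0,0,0],[0,0,0,0,0,0,0],[0,0,0,0,0,0,0]]'
python3 -c "
from h import *
go([.505,.316,.38],81.6)
cv2.imwrite('pics/w9.png',read_camera('wrist'));c=calibration('wrist');np.save('cw9.npy',c['extrinsics']);print(proj(c,[.5055,.315,.114]))"
```

```text
clock: 31.7
tcp_pos: [0.58, 0.0962, 0.3756]
orientation: [-0.001, 0.758, 0.653, -0.001]
wrist_force: [0.1, 0.2, -2.8]
finger_gap: 0.0451
clock: 32.7
tcp_pos: [0.5425, 0.2121, 0.3766]
orientation: [0.0, 0.758, 0.653, -0.0]
wrist_force: [-0.2, 0.1, -2.7]
finger_gap: 0.0454
t 32.7 tcp [0.5425 0.2121 0.3766] gap 0.0454 F [-0.2  0.1 -2.7]
 turn [-0.    0.01 -0.1 ]  shift now-axes [ 97.2 -52.5  -3.4]  shift target-axes [ 97.3 -52.3  -3.4]
[201.65724463  70.26494118]
```

View pics/w9.png

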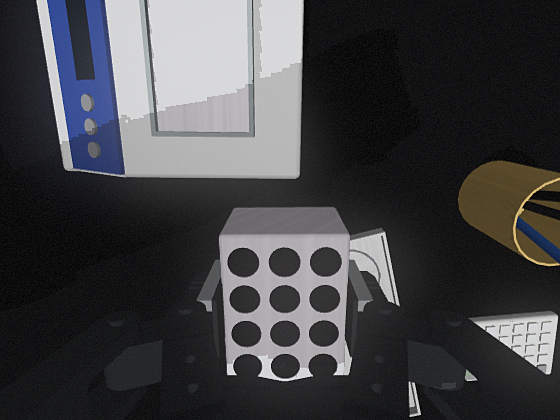

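```bash
python3 -c "
from h import *
c=calibration('wrist');s=get_state();p=s['tcp_pos']
w,x,y,z=s['orientation'];R=Ro.from_quat([x,y,z,w])
zt=p[2]-.145
for u,v in [(243,262),(325,262),(244,299),(324,299),(245,334),(323,334)]: print(np.round(R.inv().apply(atz(c,u,v,zt)-p)*1000,1))
# expected rim
a=np.radians(-8.4);ex=np.array([np.cos(a),np.sin(a),0]);ey=np.array([-np.sin(a),np.cos(a),0])
C=np.array([.5055,.315,.114])
for i,j in [(-30,-39),(30,-39),(-30,39),(30,39)]: print('inner',proj(c,C+ex*i/1e3+ey*j/1e3))
for u,v in [(155,134),(253,134)]: q=atz(c,u,v,.114); print(q, R.inv().apply(q-p)*1000)
im=cv2.imread('pics/w9.png')[0:160,120:290];cv2.imwrite('pics/w9c.png',cv2.resize(im,None,fx=4,fy=3.7))"
```

```text
[ 20.2 -15.5 145. ]
[ 20.2  13.6 145. ]
[  5.5 -15.6 145. ]
[  5.5  13.7 145. ]
[ -9.3 -15.7 145. ]
[ -9.3  13.8 145. ]
inner [159.35780937 135.015291  ]
inner [252.01971009 134.84956075]
inner [146.01946877  -1.08471483]
inner [248.39173962  -1.27442763]
[0.46749389 0.28184352 0.114     ] [ 57.74594869 -84.48944955 262.66229687]
[0.53020125 0.27247167 0.114     ] [ 57.73649701 -21.08563057 262.67112857]
```

View pics/w9c.png

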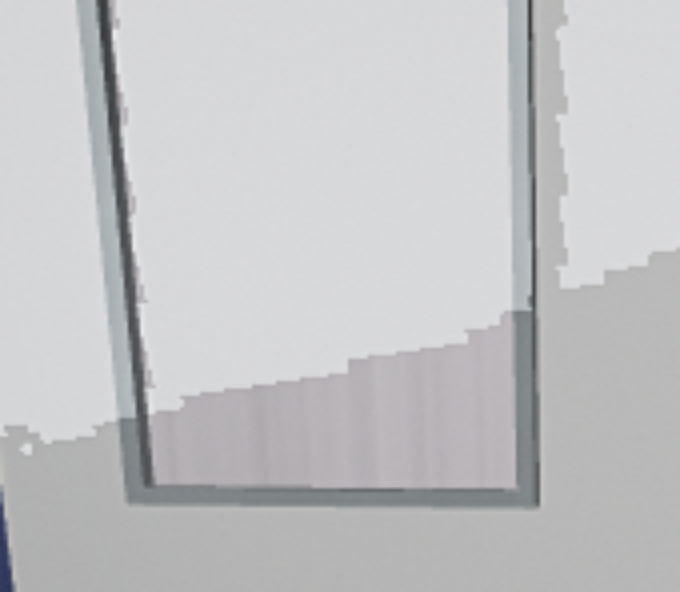

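The seat's inner rim corners, at about (156,132) and (249,132), put its centre near (0.5035,0.318). That matches the side view and is square to the tool. Moving over it, then down to 8 mm above.

```bash
python3 -c "
from h import *
go([.5046,.319,.30],81.6)"
python3 -m crank '[[20,-10,0,0,0,0,0],[35,-18,0,0,0,0,0],[30,-17,0,0,0,0,0],[15,-8,0,0,0,0,0],[0,0,20,0,0,0,0],[0,0,30,0,0,0,0],[0,0,18,0,0,0,0],[0,0,4,0,0,0,0]]'
python3 -m crank '[[0,0,2,0,0,0,0],[0,0,0,0,0,0,0],[0,0,0,0,0,0,0],[0,0,0,0,0,0,0],[0,0,0,0,0,0,0],[0,0,0,0,0,0,0],[0,0,0,0,0,0,0],[0,0,0,0,0,0,0]]'
python3 -c "
from h import *
go([.5046,.319,.292],81.6)
im=read_camera('side');cv2.imwrite('pics/s10.png',cv2.resize(im[260:420,180:380],None,fx=4,fy=3.7,interpolation=cv2.INTER_CUBIC))
im=read_camera('wrist');cv2.imwrite('pics/w10.png',im)"
```

```text
t 32.75 tcp [0.5425 0.2123 0.3767] gap 0.0449 F [-1.  -0.1 -2.6]
 turn [ 0.01  0.   -0.09]  shift now-axes [100.  -53.3  76.7]  shift target-axes [100.  -53.1  76.7]
clock: 33.75
tcp_pos: [0.5042, 0.3189, 0.3032]
orientation: [-0.0, 0.757, 0.653, -0.001]
wrist_force: [-0.4, -0.5, -2.2]
finger_gap: 0.0453
clock: 34.75
tcp_pos: [0.5044, 0.3196, 0.3026]
orientation: [0.0, 0.757, 0.653, -0.0]
wrist_force: [-0.5, -1.0, -2.5]
finger_gap: 0.0447
t 34.75 tcp [0.5044 0.3196 0.3026] gap 0.0447 F [-0.5 -1.  -2.5]
 turn [-0.    0.01 -0.03]  shift now-axes [-0.6  0.2 10.6]  shift target-axes [-0.6  0.2 10.6]
```

View pics/s10.png

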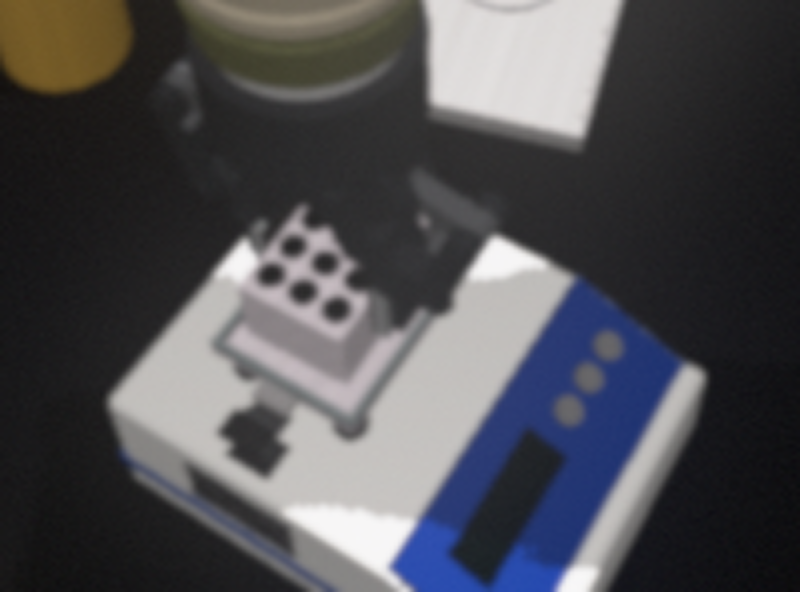

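View pics/w10.png

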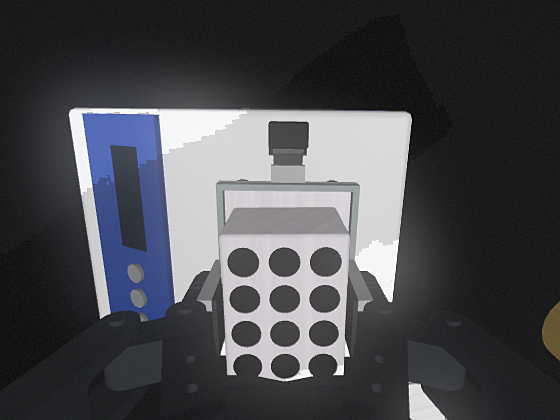

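```bash
python3 -c "
from h import *
c=calibration('wrist');s=get_state();p=s['tcp_pos']
w,x,y,z=s['orientation'];R=Ro.from_quat([x,y,z,w])
im=cv2.imread('pics/w10.png')[150:260,190:380];cv2.imwrite('pics/w10c.png',cv2.resize(im,None,fx=4,fy=4))
for u,v in [(224,190),(352,190),(217,183),(359,183)]: print(np.round(R.inv().apply(atz(c,u,v,.114)-p)*1000,1))"
```

```text
[ 36.8 -28.6 188.6]
[ 36.8  30.4 188.6]
[ 40.1 -31.6 188.6]
[ 40.1  33.4 188.6]
```

View pics/w10c.png

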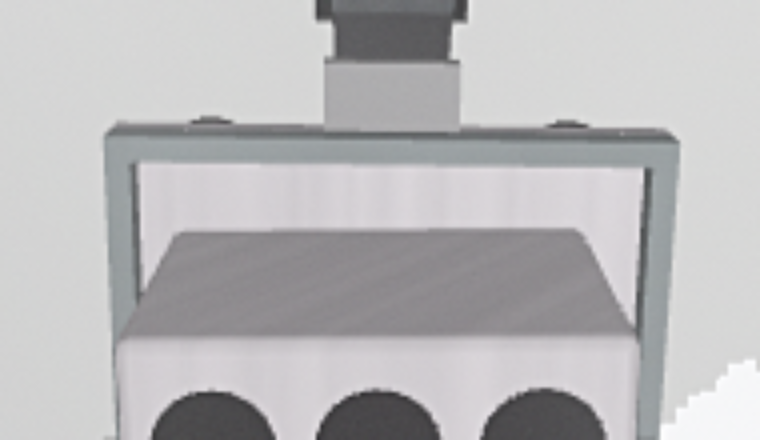

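The block is centred in the rim to about 2 mm. I'll correct tool y by +1.5 mm and lower it to contact.

```bash
python3 -m crank '[[0,1.5,2,0,0,0,0],[0,0,2,0,0,0,0],[0,0,2,0,0,0,0],[0,0,2,0,0,0,0],[0,0,1,0,0,0,0],[0,0,1,0,0,0,0],[0,0,1,0,0,0,0],[0,0,0,0,0,0,0]]'
python3 -m crank '[[0,0,1,0,0,0,0],[0,0,1,0,0,0,0],[0,0,1,0,0,0,0],[0,0,1,0,0,0,0],[0,0,1,0,0,0,0],[0,0,0,0,0,0,0],[0,0,0,0,0,0,0],[0,0,0,0,0,0,0]]'

```

```text
clock: 35.85
tcp_pos: [0.506, 0.3193, 0.2919]
orientation: [0.0, 0.757, 0.653, 0.0]
wrist_force: [-1.0, -0.7, -1.2]
finger_gap: 0.0447
clock: 36.85
tcp_pos: [0.506, 0.3194, 0.287]
orientation: [0.0, 0.757, 0.653, 0.0]
wrist_force: [-2.2, -1.0, 5.5]
finger_gap: 0.0452
```

```bash
python3 -m crank '[[0,0,2,0,0,0,0],[0,0,2,0,0,0,0],[0,0,2,0,0,0,0],[0,0,1,0,0,0,0],[0,0,1,0,0,0,0],[0,0,1,0,0,0,0],[0,0,0.5,0,0,0,0],[0,0,0,0,0,0,0]]'
python3 -m crank '[[0,0,0.5,0,0,0,0],[0,0,0.5,0,0,0,0],[0,0,0.5,0,0,0,0],[0,0,0,0,0,0,0],[0,0,0,0,0,0,0],[0,0,0,0,0,0,0],[0,0,0,0,0,0,0],[0,0,0,0,0,0,0]]'

```

```text
clock: 37.85
tcp_pos: [0.506, 0.3194, 0.2776]
orientation: [0.0, 0.757, 0.653, 0.0]
wrist_force: [-2.1, -1.7, 6.2]
finger_gap: 0.0449
clock: 38.85
tcp_pos: [0.5059, 0.3194, 0.2769]
orientation: [0.0, 0.757, 0.653, 0.0]
wrist_force: [-4.6, -2.5, 10.8]
finger_gap: 0.0448
```

```bash
python3 -m crank '[[0,0,0.5,0,0,0,0],[0,0,0.5,0,0,0,0],[0,0,0,0,0,0,0],[0,0,0,0,0,0,0],[0,0,0,0,0,0,0],[0,0,0,0,0,0,0],[0,0,0,0,0,0,0],[0,0,0,0,0,0,0]]'
python3 -c "
from h import *
im=read_camera('side');cv2.imwrite('pics/s11.png',cv2.resize(im[260:420,180:380],None,fx=4,fy=3.7,interpolation=cv2.INTER_CUBIC))
im=read_camera('wrist');cv2.imwrite('pics/w11.png',im)"
```

```text
clock: 39.85
tcp_pos: [0.5058, 0.3193, 0.2768]
orientation: [0.0, 0.757, 0.653, 0.001]
wrist_force: [-5.6, -2.7, 15.9]
finger_gap: 0.0451
```

View pics/s11.png

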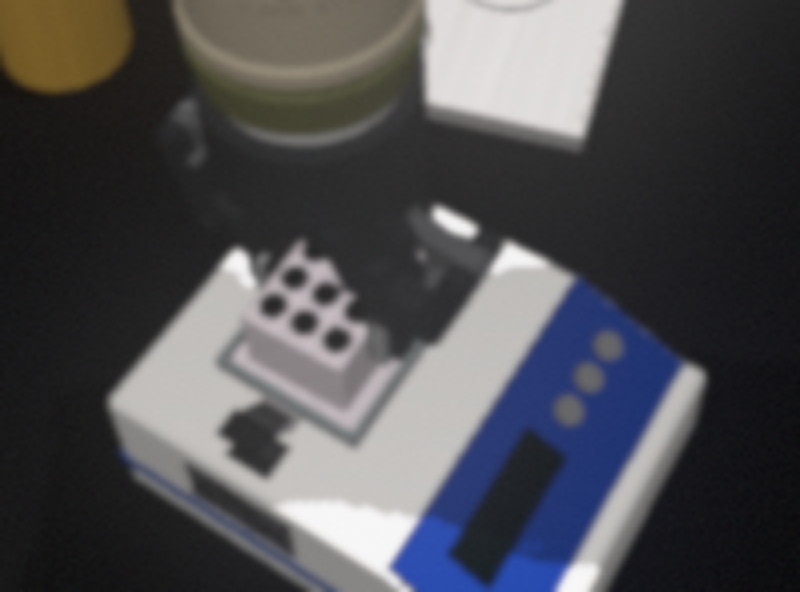

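View pics/w11.png

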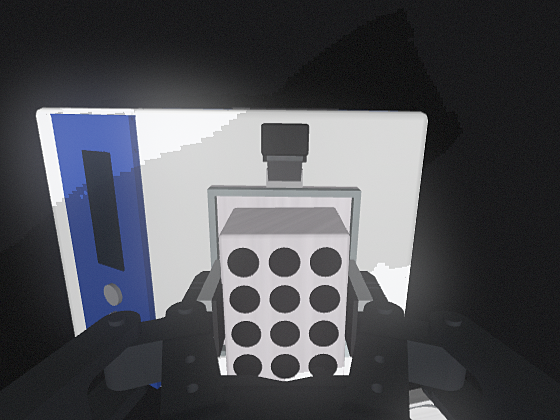

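Now at the stop (z stopped falling at 15.9 N), and the catch's dark nose reaches the rim at (285,185). I'll ease off 1.5 mm and release.

```bash
python3 -m crank '[[0,0,0,0,0,0,0],[0,0,0,0,0,0,0],[0,0,-0.5,0,0,0,0],[0,0,-0.5,0,0,0,0],[0,0,-0.5,0,0,0,0],[0,0,-0.5,0,0,0,0],[0,0,0,0,0,0,0],[0,0,0,0,0,0,0]]'
python3 -m crank '[[0,0,0,0,0,0,0.8],[0,0,0,0,0,0,0.8],[0,0,0,0,0,0,0.8],[0,0,0,0,0,0,0.8],[0,0,-10,0,0,0,0.8],[0,0,-30,0,0,0,0.8],[0,0,-40,0,0,0,0.8],[0,0,-20,0,0,0,0.8]]'
python3 -c "
from h import *
go([0,0,0],81.6)
im=read_camera('side');cv2.imwrite('pics/s12.png',cv2.resize(im[260:420,180:380],None,fx=4,fy=3.7,interpolation=cv2.INTER_CUBIC))
im=read_camera('wrist');cv2.imwrite('pics/w12.png',im)"
```

```text
clock: 40.95
tcp_pos: [0.5059, 0.3194, 0.2771]
orientation: [0.0, 0.757, 0.653, 0.0]
wrist_force: [-1.9, -1.6, 6.2]
finger_gap: 0.0451
clock: 41.95
tcp_pos: [0.5063, 0.3196, 0.38]
orientation: [0.001, 0.757, 0.653, 0.002]
wrist_force: [0.5, 0.4, -0.7]
finger_gap: 0.0683
t 41.95 tcp [0.5063 0.3196 0.38  ] gap 0.0683 F [ 0.5  0.4 -0.7]
 turn [ 0.19 -0.12 -0.03]  shift now-axes [-391.1 -455.3  377.6]  shift target-axes [-390.1 -454.2  380. ]
```

View pics/s12.png

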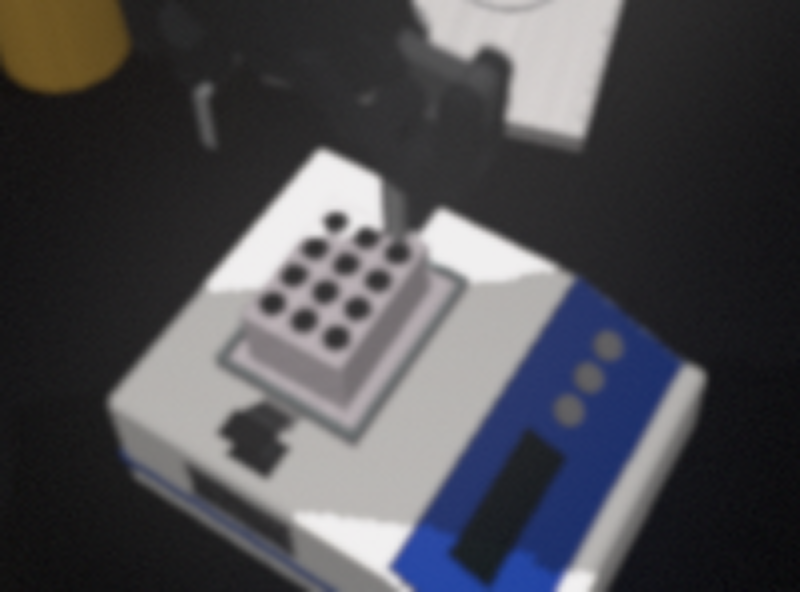

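View pics/w12.png

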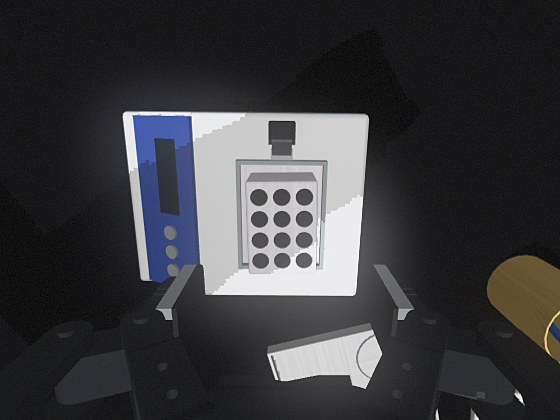

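The carrier stays down by itself after release: the rim corner is at (355,442), as when pushed, versus (352,420) raised. The block sits flat inside the rim. Now I'll fetch the bottles, jar first.

```bash
python3 -m crank '[[0,0,0,0,0,-7.2,1],[0,0,0,0,0,-7.2,1],[-35,-8,0,0,0,0,1],[-56,-13,0,0,0,0,1],[-56,-13,0,0,0,0,1],[-56,-13,0,0,0,0,1],[-56,-13,0,0,0,0,1],[-56,-13,0,0,0,0,1]]'
python3 -m crank '[[-56,-14,0,0,0,0,1],[-56,-14,0,0,0,0,1],[-56,-14,0,0,0,0,1],[-56,-14,0,0,0,0,1],[-50,-12,0,0,0,0,1],[-24,-5,0,0,0,0,1],[-4,0,0,0,0,0,1],[0,0,0,0,0,0,1]]'
python3 -c "
from h import *
go([.425,-.308,.2551],96)
im=read_camera('wrist');cv2.imwrite('pics/w13.png',im);c=calibration('wrist');p=get_state()['tcp_pos'];print(proj(c,[.425,-.308,.11]))"
```

```text
clock: 43.05
tcp_pos: [0.4653, -0.0031, 0.3759]
orientation: [-0.0, 0.669, 0.743, -0.0]
wrist_force: [0.8, 0.7, -0.5]
finger_gap: 0.0853
clock: 44.05
tcp_pos: [0.4247, -0.309, 0.376]
orientation: [-0.001, 0.669, 0.743, 0.0]
wrist_force: [0.2, -0.2, -0.5]
finger_gap: 0.0854
t 44.05 tcp [ 0.4247 -0.309   0.376 ] gap 0.0854 F [ 0.2 -0.2 -0.5]
 turn [-0.04 -0.07 -0.04]  shift now-axes [  0.8   0.5 120.9]  shift target-axes [  1.    0.4 120.9]
[285.55837464 217.67251131]
```

View pics/w13.png

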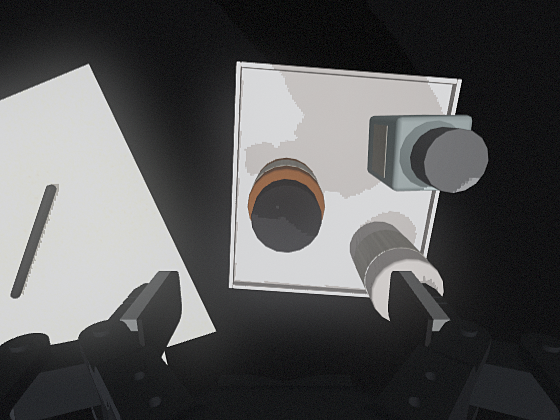

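```bash
python3 -m crank '[[1,0,20,0,0,0,1],[0,0,35,0,0,0,1],[0,0,35,0,0,0,1],[0,0,20,0,0,0,1],[0,0,9,0,0,0,1],[0,0,2,0,0,0,1],[0,0,0,0,0,0,0],[0,0,0,0,0,0,0]]' 40
python3 -m crank '[[0,0,0,0,0,0,0],[0,0,0,0,0,0,0],[0,0,0,0,0,0,0],[0,0,0,0,0,0,0],[0,0,0,0,0,0,0],[0,0,0,0,0,0,0],[0,0,0,0,0,0,0],[0,0,0,0,0,0,0]]' 40
python3 -c "
from h import *
go([.594,.105,.2551],96)"
```

```text
clock: 45.1
tcp_pos: [0.4251, -0.3087, 0.2567]
orientation: [0.001, 0.669, 0.743, -0.0]
wrist_force: [0.0, -0.3, 0.1]
finger_gap: 0.052
clock: 46.1
tcp_pos: [0.4252, -0.3088, 0.2569]
orientation: [0.001, 0.669, 0.743, 0.0]
wrist_force: [-0.4, -0.1, 5.8]
finger_gap: 0.0481
t 46.1 tcp [ 0.4252 -0.3088  0.2569] gap 0.0481 F [-0.4 -0.1  5.8]
 turn [ 0.09  0.09 -0.03]  shift now-axes [394.  211.    1.4]  shift target-axes [393.9 211.2   1.8]
```

```bash
python3 -m crank '[[0,0,-10,0,0,0,0],[0,0,-35,0,0,0,0],[0,0,-45,0,0,0,0],[0,0,-40,0,0,0,0],[20,3,0,0,0,0,0],[40,8,0,0,0,0,0],[50,11,0,0,0,0,0],[50,15,0,0,0,0,0]]'
python3 -m crank '[[50,26,0,0,0,0,0],[50,27,0,0,0,0,0],[43,36,0,0,0,0,0],[40,36,0,0,0,0,0],[30,30,0,0,0,0,0],[16,16,0,0,0,0,0],[4,3,0,0,0,0,0],[0,0,0,0,0,0,0]]'
python3 -c "
from h import *
go([.594,.1042,.257],96)"
```

```text
clock: 47.1
tcp_pos: [0.4438, -0.1432, 0.3839]
orientation: [-0.002, 0.67, 0.743, -0.0]
wrist_force: [1.3, -0.1, -3.0]
finger_gap: 0.0477
clock: 48.1
tcp_pos: [0.5929, 0.1046, 0.3843]
orientation: [-0.001, 0.669, 0.743, -0.001]
wrist_force: [0.5, 0.5, -3.4]
finger_gap: 0.0477
t 48.1 tcp [0.5929 0.1046 0.3843] gap 0.0477 F [ 0.5  0.5 -3.4]
 turn [-0.18  0.01  0.01]  shift now-axes [ -0.5   1.5 127.3]  shift target-axes [ -0.5   1.1 127.3]
```

```bash
python3 -m crank '[[0,0,25,0,0,0,0],[0,0,40,0,0,0,0],[0,0,32,0,0,0,0],[0,0,17,0,0,0,0],[0,0,7,0,0,0,0],[0,0,2,0,0,0,0],[0,0,1,0,0,0,0],[0,0,0,0,0,0,0]]'
python3 -c "
from h import *
go([.594,.1042,.257],96)"
```

```text
clock: 49.1
tcp_pos: [0.5942, 0.1044, 0.2626]
orientation: [0.001, 0.669, 0.743, 0.001]
wrist_force: [0.2, 0.0, -2.8]
finger_gap: 0.0479
t 49.1 tcp [0.5942 0.1044 0.2626] gap 0.0479 F [ 0.2  0.  -2.8]
 turn [ 0.09  0.01 -0.02]  shift now-axes [-0.2 -0.2  5.6]  shift target-axes [-0.2 -0.2  5.6]
```

```bash
python3 -m crank '[[0,0,2,0,0,0,0],[0,0,1,0,0,0,0],[0,0,1,0,0,0,0],[0,0,0.5,0,0,0,0],[0,0,0.5,0,0,0,0],[0,0,0.5,0,0,0,0],[0,0,0.5,0,0,0,0],[0,0,0,0,0,0,0]]'
```

```text
clock: 50.1
tcp_pos: [0.5937, 0.1044, 0.2569]
orientation: [0.0, 0.669, 0.743, 0.0]
wrist_force: [-1.9, -0.0, 5.7]
finger_gap: 0.0479
```

```bash
python3 -m crank '[[0,0,0,0,0,0,1],[0,0,0,0,0,0,1],[0,0,0,0,0,0,1],[0,0,-15,0,0,0,1],[0,0,-35,0,0,0,1],[0,0,-45,0,0,0,1],[0,0,-30,0,0,0,1],[-40,-12,0,0,0,0,1]]'
python3 -m crank '[[-56,-17,0,0,0,0,1],[-56,-17,0,0,0,0,1],[-56,-17,0,0,0,0,1],[-56,-17,0,0,0,0,1],[-50,-16,0,0,0,0,1],[-30,-9,0,0,0,0,1],[-6,-1,0,0,0,0,1],[0,0,0,0,0,0,1]]'
python3 -c "
from h import *
go([.5249,-.2553,.27],96)
im=read_camera('wrist');cv2.imwrite('pics/w14.png',im);c=calibration('wrist');p=get_state()['tcp_pos'];print(proj(c,[.525,-.255,.128]))"
```

```text
clock: 51.1
tcp_pos: [0.5871, 0.0647, 0.3852]
orientation: [0.003, 0.668, 0.744, 0.003]
wrist_force: [0.7, 0.0, -0.9]
finger_gap: 0.0854
clock: 52.1
tcp_pos: [0.5248, -0.2548, 0.3813]
orientation: [0.0, 0.67, 0.743, 0.0]
wrist_force: [0.4, -0.3, -1.2]
finger_gap: 0.0855
t 52.1 tcp [ 0.5248 -0.2548  0.3813] gap 0.0855 F [ 0.4 -0.3 -1.2]
 turn [ 0.03  0.   -0.06]  shift now-axes [ -0.5   0.  111.3]  shift target-axes [-6.000e-01  1.000e-01  1.113e+02]
[284.98818088 225.05681151]
```

View pics/w14.png

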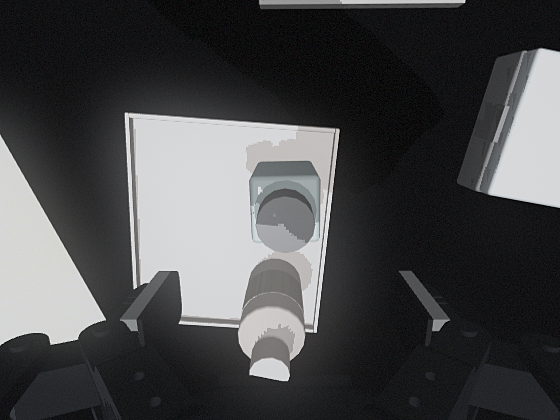

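The square cap is at (286,222), as expected.

```bash
python3 -m crank '[[-0.5,0,20,0,0,0,1],[0,0,35,0,0,0,1],[0,0,30,0,0,0,1],[0,0,17,0,0,0,1],[0,0,7,0,0,0,1],[0,0,2,0,0,0,1],[0,0,0,0,0,0,0],[0,0,0,0,0,0,0]]' 40
python3 -m crank '[[0,0,0,0,0,0,0],[0,0,0,0,0,0,0],[0,0,0,0,0,0,0],[0,0,0,0,0,0,0],[0,0,0,0,0,0,0],[0,0,0,0,0,0,0],[0,0,0,0,0,0,0],[0,0,0,0,0,0,0]]' 40
python3 -c "
from h import *
go([.539,.0257,.2695],96)"
```

```text
clock: 53.15
tcp_pos: [0.5251, -0.2554, 0.2706]
orientation: [0.001, 0.669, 0.743, 0.0]
wrist_force: [-0.5, -1.1, -0.7]
finger_gap: 0.0516
clock: 54.15
tcp_pos: [0.5251, -0.2555, 0.2705]
orientation: [0.001, 0.669, 0.743, 0.0]
wrist_force: [-0.3, 0.8, 5.6]
finger_gap: 0.038
t 54.15 tcp [ 0.5251 -0.2555  0.2705] gap 0.038 F [-0.3  0.8  5.6]
 turn [ 0.08  0.06 -0.03]  shift now-axes [278.2  43.    0.8]  shift target-axes [278.2  43.2   1. ]
```

```bash
python3 -m crank '[[0,0,-10,0,0,0,0],[0,0,-30,0,0,0,0],[0,0,-40,0,0,0,0],[0,0,-25,0,0,0,0],[20,3,0,0,0,0,0],[40,6,0,0,0,0,0],[50,8,0,0,0,0,0],[50,8,0,0,0,0,0]]'
python3 -m crank '[[50,8,0,0,0,0,0],[40,6,0,0,0,0,0],[20,3,0,0,0,0,0],[8,1,0,0,0,0,0],[0,0,0,0,0,0,0],[0,0,0,0,0,0,0],[0,0,20,0,0,0,0],[0,0,30,0,0,0,0]]'
python3 -c "
from h import *
go([.539,.0257,.2705],96)"
```

```text
clock: 55.15
tcp_pos: [0.532, -0.0911, 0.3727]
orientation: [-0.002, 0.669, 0.743, -0.001]
wrist_force: [0.3, 0.3, -3.9]
finger_gap: 0.038
clock: 56.15
tcp_pos: [0.5393, 0.0245, 0.3251]
orientation: [0.001, 0.67, 0.742, 0.001]
wrist_force: [0.4, -0.5, -3.4]
finger_gap: 0.038
t 56.15 tcp [0.5393 0.0245 0.3251] gap 0.038 F [ 0.4 -0.5 -3.4]
 turn [ 0.16  0.05 -0.14]  shift now-axes [ 1.3 -0.3 54.6]  shift target-axes [ 1.2 -0.1 54.6]
```

```bash
python3 -m crank '[[0.5,0,25,0,0,0,0],[0,0,15,0,0,0,0],[0,0,5,0,0,0,0],[0,0,3,0,0,0,0],[0,0,1,0,0,0,0],[0,0,0,0,0,0,0],[0,0,0,0,0,0,0],[0,0,0,0,0,0,0]]'
python3 -c "
from h import *
go([.539,.0257,.2705],96)"
```

```text
clock: 57.15
tcp_pos: [0.5387, 0.0262, 0.2759]
orientation: [0.0, 0.669, 0.743, 0.0]
wrist_force: [0.2, 0.4, -2.7]
finger_gap: 0.0382
t 57.15 tcp [0.5387 0.0262 0.2759] gap 0.0382 F [ 0.2  0.4 -2.7]
 turn [ 0.03  0.01 -0.03]  shift now-axes [-0.5  0.3  5.4]  shift target-axes [-0.5  0.3  5.4]
```

```bash
python3 -m crank '[[-0.5,0.3,2,0,0,0,0],[0,0,1,0,0,0,0],[0,0,1,0,0,0,0],[0,0,0.5,0,0,0,0],[0,0,0.5,0,0,0,0],[0,0,0.5,0,0,0,0],[0,0,0.5,0,0,0,0],[0,0,0,0,0,0,0]]'
```

```text
clock: 58.15
tcp_pos: [0.5389, 0.0258, 0.2706]
orientation: [0.0, 0.669, 0.743, 0.0]
wrist_force: [-2.2, 1.5, 5.3]
finger_gap: 0.0376
```

```bash
python3 -m crank '[[0,0,0,0,0,0,1],[0,0,0,0,0,0,1],[0,0,0,0,0,0,1],[0,0,-15,0,0,0,1],[0,0,-35,0,0,0,1],[0,0,-45,0,0,0,1],[0,0,-30,0,0,0,1],[-40,-6,0,0,0,0,1]]'
python3 -m crank '[[-56,-8,0,0,0,0,1],[-56,-8,0,0,0,0,1],[-56,-8,0,0,0,0,1],[-56,-8,0,0,0,0,1],[-56,-8,0,0,0,0,1],[-45,-6,0,0,0,0,1],[-18,-2,0,0,0,0,1],[0,0,0,0,0,0,1]]'
python3 -c "
from h import *
go([.525,-.361,.29],96)
im=read_camera('wrist');cv2.imwrite('pics/w15.png',im);c=calibration('wrist');p=get_state()['tcp_pos'];print(proj(c,[.525,-.361,.146]))"
```

```text
clock: 59.15
tcp_pos: [0.538, -0.0136, 0.3991]
orientation: [0.003, 0.668, 0.744, 0.002]
wrist_force: [0.4, -0.6, -0.7]
finger_gap: 0.0849
clock: 60.15
tcp_pos: [0.5249, -0.3616, 0.3949]
orientation: [0.0, 0.67, 0.742, 0.0]
wrist_force: [0.2, 1.1, -0.4]
finger_gap: 0.0856
t 60.15 tcp [ 0.5249 -0.3616  0.3949] gap 0.0856 F [ 0.2  1.1 -0.4]
 turn [ 0.01 -0.01 -0.12]  shift now-axes [  0.6   0.2 104.9]  shift target-axes [  0.6   0.2 104.9]
[284.95192758 226.7196716 ]
```

View pics/w15.png

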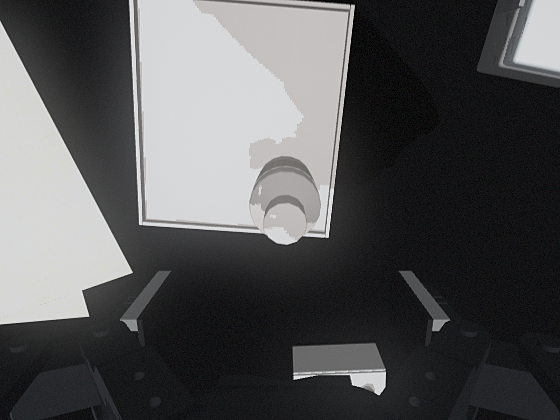

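The tall cap is at (285,223), as expected. Gripping.

```bash
python3 -m crank '[[0.5,0,20,0,0,0,1],[0,0,32,0,0,0,1],[0,0,28,0,0,0,1],[0,0,16,0,0,0,1],[0,0,6,0,0,0,1],[0,0,2,0,0,0,1],[0,0,0,0,0,0,0],[0,0,0,0,0,0,0]]' 40
python3 -m crank '[[0,0,0,0,0,0,0],[0,0,0,0,0,0,0],[0,0,0,0,0,0,0],[0,0,0,0,0,0,0],[0,0,0,0,0,0,0],[0,0,0,0,0,0,0],[0,0,0,0,0,0,0],[0,0,0,0,0,0,0]]' 40
python3 -c "
from h import *
go([.610,-.0383,.29],96)"
```

```text
clock: 61.2
tcp_pos: [0.5252, -0.3606, 0.2916]
orientation: [0.001, 0.669, 0.743, -0.0]
wrist_force: [0.3, 0.7, -0.6]
finger_gap: 0.0514
clock: 62.2
tcp_pos: [0.5251, -0.3605, 0.2913]
orientation: [0.001, 0.669, 0.743, -0.0]
wrist_force: [-0.8, -0.4, 5.4]
finger_gap: 0.0272
t 62.2 tcp [ 0.5251 -0.3605  0.2913] gap 0.0272 F [-0.8 -0.4  5.4]
 turn [ 0.03  0.06 -0.04]  shift now-axes [311.7 117.9   1. ]  shift target-axes [311.6 118.1   1.3]
```

```bash
python3 -m crank '[[0,0,-10,0,0,0,0],[0,0,-30,0,0,0,0],[0,0,-35,0,0,0,0],[0,0,-25,0,0,0,0],[16,6,0,0,0,0,0],[35,13,0,0,0,0,0],[50,19,0,0,0,0,0],[50,19,0,0,0,0,0]]'
python3 -m crank '[[50,19,0,0,0,0,0],[50,19,0,0,0,0,0],[40,15,0,0,0,0,0],[20,8,0,0,0,0,0],[0,0,0,0,0,0,0],[0,0,0,0,0,0,0],[0,0,20,0,0,0,0],[0,0,25,0,0,0,0]]'
python3 -c "
from h import *
go([.610,-.0383,.2915],96)"
```

```text
clock: 63.2
tcp_pos: [0.5658, -0.2017, 0.3885]
orientation: [-0.002, 0.669, 0.743, -0.0]
wrist_force: [0.9, -0.6, -1.2]
finger_gap: 0.0269
clock: 64.2
tcp_pos: [0.61, -0.0404, 0.3457]
orientation: [0.001, 0.67, 0.742, 0.0]
wrist_force: [0.9, -0.6, -3.0]
finger_gap: 0.0266
t 64.2 tcp [ 0.61   -0.0404  0.3457] gap 0.0266 F [ 0.9 -0.6 -3. ]
 turn [ 0.08  0.05 -0.17]  shift now-axes [ 2.1  0.1 54.2]  shift target-axes [ 2.1  0.2 54.2]
```

```bash
python3 -m crank '[[1,0,25,0,0,0,0],[0,0,15,0,0,0,0],[0,0,5,0,0,0,0],[0,0,3,0,0,0,0],[0,0,1,0,0,0,0],[0,0,0,0,0,0,0],[0,0,0,0,0,0,0],[0,0,0,0,0,0,0]]'
python3 -c "
from h import *
go([.610,-.0383,.2915],96)"
```

```text
clock: 65.2
tcp_pos: [0.61, -0.0377, 0.2969]
orientation: [0.0, 0.669, 0.743, 0.0]
wrist_force: [-0.3, -0.8, -1.4]
finger_gap: 0.0273
t 65.2 tcp [ 0.61   -0.0377  0.2969] gap 0.0273 F [-0.3 -0.8 -1.4]
 turn [ 0.02  0.01 -0.02]  shift now-axes [-0.6 -0.1  5.4]  shift target-axes [-0.6 -0.1  5.4]
```

```bash
python3 -m crank '[[-0.5,0,2,0,0,0,0],[0,0,1,0,0,0,0],[0,0,1,0,0,0,0],[0,0,0.5,0,0,0,0],[0,0,0.5,0,0,0,0],[0,0,0.5,0,0,0,0],[0,0,0.5,0,0,0,0],[0,0,0,0,0,0,0]]'
```

```text
clock: 66.2
tcp_pos: [0.61, -0.0383, 0.2913]
orientation: [0.0, 0.669, 0.743, 0.0]
wrist_force: [-3.2, -0.3, 4.1]
finger_gap: 0.0271
```

Contact felt. I'll release, lift and back off toward −y so the cameras can see.

```bash
python3 -m crank '[[0,0,0,0,0,0,1],[0,0,0,0,0,0,1],[0,0,0,0,0,0,1],[0,0,0,0,0,0,1],[0,0,-15,0,0,0,1],[0,0,-35,0,0,0,1],[0,0,-45,0,0,0,1],[0,0,-25,0,0,0,1]]'
python3 -m crank '[[-40,-20,0,0,0,0,1],[-50,-25,0,0,0,0,1],[-50,-25,0,0,0,0,1],[-50,-25,0,0,0,0,1],[-50,-25,0,0,0,0,1],[-50,-25,0,0,0,0,1],[-40,-20,0,0,0,0,1],[-10,0,0,0,0,0,1]]'
python3 -c "
from h import *
go([.45,-.35,.4],96)
im=read_camera('top');cv2.imwrite('pics/t16.png',im);cv2.imwrite('pics/t16c.png',cv2.resize(im[195:280,210:320],None,fx=7,fy=7,interpolation=cv2.INTER_CUBIC))
im=read_camera('side');cv2.imwrite('pics/s16.png',cv2.resize(im[150:420,180:380],None,fx=3,fy=2.2,interpolation=cv2.INTER_CUBIC))"
```

```text
clock: 67.2
tcp_pos: [0.6102, -0.0383, 0.4147]
orientation: [0.002, 0.669, 0.743, 0.001]
wrist_force: [0.9, 0.4, -1.0]
finger_gap: 0.0852
clock: 68.2
tcp_pos: [0.4799, -0.3962, 0.4116]
orientation: [0.001, 0.671, 0.742, -0.0]
wrist_force: [-0.4, 0.7, 0.2]
finger_gap: 0.085
t 68.2 tcp [ 0.4799 -0.3962  0.4116] gap 0.085 F [-0.4  0.7  0.2]
 turn [ 0.03  0.07 -0.26]  shift now-axes [ 49.  -25.1  11.6]  shift target-axes [ 49.1 -24.9  11.6]
```

View pics/t16c.png

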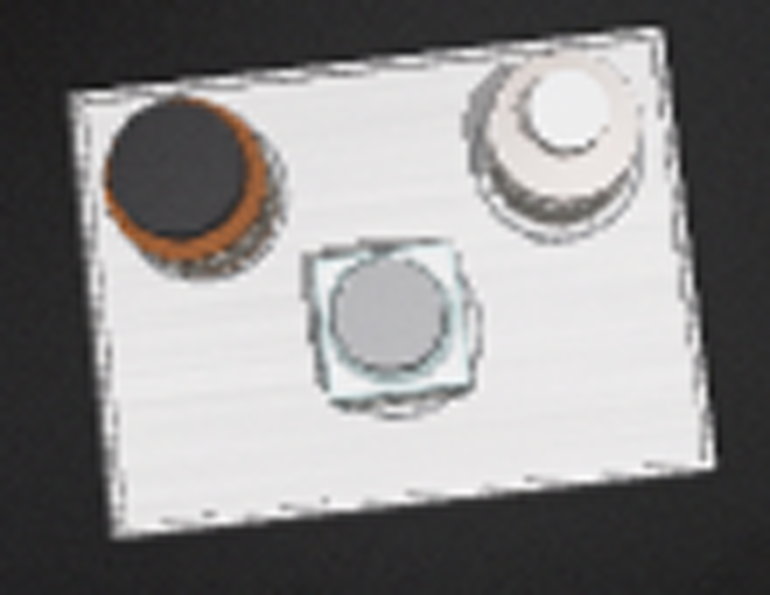

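View pics/s16.png

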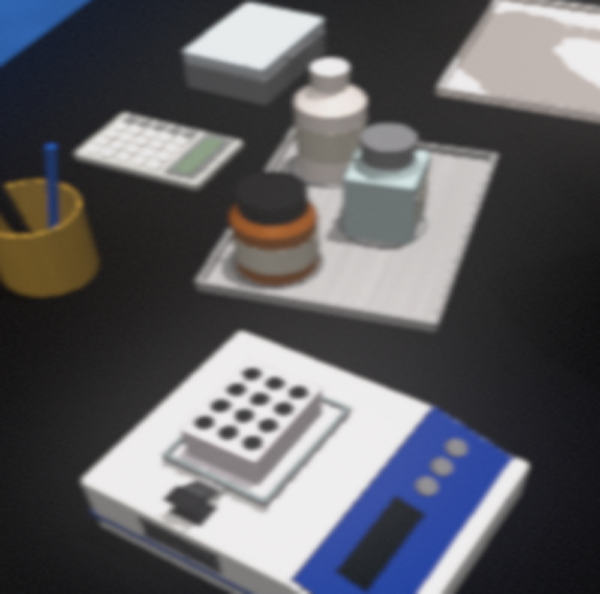

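View pics/t16.png

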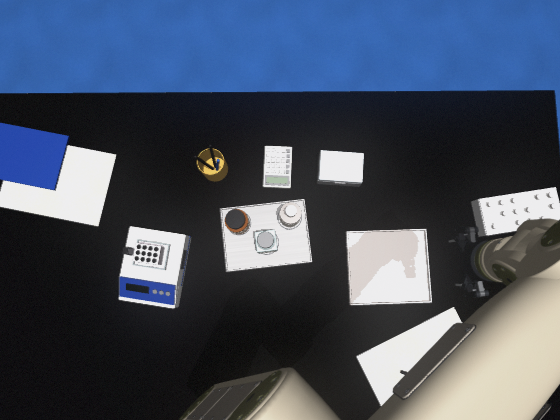

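All three bottles appear at their original pixels: tall (568,109) versus (567,108), square (390,315) versus (390,317), jar (181,168) versus (179,168). The block sits in the lowered carrier and the bystanders haven't moved. Handing in.

```bash
python3 -m crank '[[0,0,0,0,0,0,1],[0,0,0,0,0,0,1],[0,0,0,0,0,0,1],[0,0,0,0,0,0,1],[0,0,0,0,0,0,1],[0,0,0,0,0,0,1],[0,0,0,0,0,0,1],[0,0,0,0,0,0,1]]'
python3 -c "
from workcell import *
print(hand_in())"
```

```text
clock: 69.3
tcp_pos: [0.4812, -0.3936, 0.4107]
orientation: [0.0, 0.669, 0.743, -0.0]
wrist_force: [-0.4, -0.7, 1.2]
finger_gap: 0.0851
the job is handed in; nothing more can be done
None
```

The job is done and handed in at 69.3 s of the 144 s allowed.

I moved the tall bottle, square bottle and jar to the spill tray. I then set the block inside the carrier's rim and pushed it to the stop at about 16 N on the wrist. After that I put the jar, square bottle and tall bottle back in the storage tray.

**Last checks:**
- **Bottles:** in the final top view all three caps are within 2 px of the enlarged crop (under 1 mm) of where they started, and the bottles stand upright.
- **Carrier:** it stayed down after I let go, with the catch over its rim and the block flat inside. I judged this from the pictures, as the carrier joint can't be read directly.
- **Bystanders:** the calculator, pen cup and tip box look unmoved.
- **Disagreement:** the first top-view estimate of the seat and the wrist and side views differed by about 3 mm. I used the wrist and side value, and the block went in with clearance. No check failed.

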